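# Refit the grip and hold the sprung tweezers at the marked gap

## Task

One wooden grip has come off the cobbler's bench tweezers: push it fully down onto the bare square steel stub of the swinging arm, its long sides lying along the arm like those of the other grip. Then squeeze the two grips together between the fingers until the yellow pointer on the swinging arm's tip lines up with the red mark, so that a heel plate can be slipped between the tips, and finish while still squeezing, holding that gap steady. Leave the red mark, the polish tin, the thread spool and the tray of heel plates where they are.

Things in the scene. Friction and masses are not known exactly. Their poses are not given: they have to be found in the camera images.
- stand: Green base of the bench tweezers, 250 x 104 x 12 mm, fixed to the bench. Origin: on the bench midway between the grips; x points from the hinge (80 mm behind) to the tips (95 mm ahead), y from the fixed to the swinging arm, z up. Base from x = -115 to +135 mm. Arms lie 30 to 42 mm above the bench, brass collars and red mark up to 46; only the grips and the bare stub stand higher.
- fixed_grip: Wooden grip fixed on the fixed arm: upright, 34 mm (its x, along the arm) x 24 mm (its y) x 50 mm high. Origin: centre of its underside, at y = -22 mm in the stand's frame and 46 mm above the bench; its axes are parallel to the stand's.
- grip: The loose wooden grip, standing upright on the bench, same as the fixed one: 34 mm (its x) x 24 mm (its y) x 50 mm high, about 35 g, with a 14 mm square bore right through along z, in its middle. Origin: centre of its underside. Either way round (half turn) fits rightly; a quarter turn does not count.
- stub_base (a point): Centre of the foot of the bare steel stub on the swinging arm, on its brass collar, 46 mm above the bench, where the grip's underside rests when fully down. Stub: 12 mm square, sides along this frame's x and y, 45 mm tall, its top 8 mm tapered to 6 mm. Arm open: at y = +22 mm in the stand's frame, axes parallel. With the grip on and the arm open, the grips are 68 mm over their outer faces.
- jaw (a joint): Angle of the swinging arm about its upright hinge, 80 mm behind the stub: 0 = open, against its stop, where a spring keeps it; grows as it closes towards the fixed arm, up to 0.22 rad. Spring: 0.36 N m at 0 plus 4 N m per rad (4.5 N at the grip to start, 13 N at 0.17 rad). Each 0.01 rad moves the grip 0.8 mm and the pointer 1.8 mm.
- jaw_pointer (a point): Front end of the yellow 4 mm wide pointer on top of the swinging arm's tip, 182 mm ahead of the hinge; at y = +24 mm in the stand's frame when open, moving towards -y as the arm closes. The tips are 40 mm apart when open. Its x axis is along the swinging arm.
- mark_line (a point): Rear end, on the centre line and top, of the red mark: a 4 mm wide red bar that points back at the pointer from a rail across the front of the stand, 5 to 10 mm ahead of the pointer. Its y in the stand's frame, different each time (-4 to +8 mm), is where the pointer's y must come; that is a tip gap of 12 to 24 mm.
- polish_tin: Red and steel shoe polish tin, 76 mm across, 28 mm high, standing on the bench; leave alone. Origin: centre of its underside.
- spool: Wooden spool of yellow thread, 48 mm across, 45 mm high, standing on the bench; leave alone. Origin: centre of its underside.
- plate_tray: Shallow grey tray with crescent-like steel heel plates in it, 80 x 60 mm, 20 mm high, standing on the bench left of the loose grip; leave alone. Origin: centre of its underside.
Mind the look-alikes: they are no part of the job. Several things have the shape of the grip; the one meant has the colours described above.

How it is judged:
By the outcome, as a careful person would: the job done as asked, in the order asked, and still so for the second after the job is handed in, while the arm keeps its last pose, push and grip.
It also fails if it takes over 54 s, if anything falls off the work surface, if the arm or the gripper's body presses on something with over 40 N, if the wrist force passes 120 N, or if a joint passes its speed limit or range.

## Robot

A 6-joint arm with a two-finger parallel gripper is mounted at the origin on the work surface. World frame = base frame: x ahead of the robot, y to its left, z up, the work surface at z = 0. Lengths are in mm, angles in degrees, forces in N, time in s.
With the tool pointing down it reaches from about 350 to 850 mm from the base axis. Payload 8.1 kg.
Tool frame: the origin (TCP) lies midway between the tips of the shut fingers; the grasp point (between the pads) lies 19 mm behind it (r.grip_depth is the distance from the TCP to the grasp point, in mm); z points along the fingers, y is the direction in which the jaws open and shut (so a half turn about z gives the same grasp; the last joint's range is limited). The gripper opens to 85 mm and grips with 20 to 120 N. Pads are 22 mm wide; open, the fingers measure 114 mm over their backs; the gripper's body (76 mm by 85 mm) begins 54 mm behind the grasp point. The pads swing forward as they close: fully open they stand 13 mm farther back than shut.
Start: joints at [59.049, 7.471, 85.268, -0, 87.261, -4.893], TCP at [263.55, 539.024, 191.292] pointing down, gripper open.
Joint ranges: [-169.43, 169.43], [-51.17, 129.36], [1.28, 143.12], [-76.62, 256.62], [0, 156.53], [-152.29, 152.29]. Speed limits (degrees/s): [136.94, 136.94, 159.86, 180, 180, 180].

## Interface

Orientations are given as [roll, pitch, yaw] about the fixed x, y, z axes, in that order (R = Rz(yaw) Ry(pitch) Rx(roll)).
In Python, from bench import r, imaging gives the robot as it stands.
- The arm moves only by the shell command python3 -m creep 'ROWS' [FORCE]. ROWS is text: rows parted by semicolons, each of 7 numbers parted by spaces: the shift along the tool's x, y, z in cm, then the turn, a rotation vector about the tool's x, y, z in degrees, then the finger opening in cm, from 0 to 8.54. In form: dx dy dz ax ay az gripper; .... A call has 1 to 20 rows; each row is the pose to reach, as a shift and turn from the pose measured when the call began, along the tool's axes at that moment; what a row does not reach only later rows make up. A row lasts 1/10 s, in which the tool goes at most 50 mm and 8.59 degrees, less where a joint would pass 70% of its speed; a pose out of reach is approached as far as the arm can. A call with a gripper value outside its range is refused whole. The fingers move at their own pace and stop on an object; FORCE is the grip in N (left out, the last holds). Time passes only in rows, so rows that repeat a pose let the fingers close. It gives the time, the measured TCP pose, the force and the opening at its end, in the units of the state.
- r.sense(): the state, without advancing time (a new reading comes with each control period).
- imaging.snapshot(name): name is "side" or "top"; returns the picture (384x512x3 uint8, red, green, blue); there is no depth.
- imaging.camera_info(name): a dict with "camera_matrix" (3x3 intrinsics, pixels), "R" (3x3) and "t" (3): a world point X has camera coordinates R X + t. Camera axes: x right, y down, z forward; pixel columns grow to the right and rows downward; lengths in mm; the calibration is good to about 2 mm. A picture is of the moment at which its call begins. camera_info takes no time and is no camera call.
- r.hand_in(): hands the job in, once; it reports no verdict.
The state is a dict: "time": time; "joint_pos": joint angles; "qd": joint speeds; "joint_efforts": joint torques, N m; "tool_pos": TCP position; "tcp_rot": TCP orientation; "ft_force": force on the tool from outside, world axes, zero at the start; "wrist_torque": the same for the moment, N m; "finger_gap": finger opening in mm.
Only numpy, scipy, OpenCV 4.12 (cv2) and the standard library are available. Lean on these libraries where they do the work, as an engineer would, in place of code of your own. Each camera call takes 0.05 s, during which the arm holds its last target.

## Working session

There is one attempt and no reset: what is moved stays moved. The work goes in short steps, Python scripts to look and compute and a shell command to move; the robot and the scene stay as the last step left them, time stands still between calls to the robot, and variables do not carry over. Pictures are saved under pics/ and viewed, and the job is handed in when it is done.

```bash
ls; mkdir -p pics; python3 - <<'E'
from bench import r, imaging
import cv2
for n in("side","top"):
    im=imaging.snapshot(n); cv2.imwrite(f"pics/{n}0.png",im[:,:,::-1]); 
    c=imaging.camera_info(n); print(n,c)
print(r.sense(), r.grip_depth)
E
```

```text
pics
side {'camera_matrix': array([[368.48962581,   0.        , 250.93026775],
       [  0.        , 368.48962581, 192.04937116],
       [  0.        ,   0.        ,   1.        ]]), 'R': array([[ 0.85465877, -0.5190099 , -0.01367885],
       [-0.37641938, -0.6012775 , -0.70482183],
       [ 0.35758472,  0.60753114, -0.70925248]]), 't': array([-446.50652561,  261.4496457 ,  965.42885133])}
top {'camera_matrix': array([[370.30581478,   0.        , 259.2853767 ],
       [  0.        , 370.30581478, 192.49119504],
       [  0.        ,   0.        ,   1.        ]]), 'R': array([[-0.00613268, -0.99988178, -0.01409987],
       [-0.99340658,  0.00770598, -0.11438521],
       [ 0.11448034,  0.01330542, -0.99333641]]), 't': array([ 46.1918203 , 546.46435327, 985.88933291])}
{'time': 0.1, 'joint_pos': array([ 5.90498682e+01,  7.50931042e+00,  8.53222455e+01,  1.16413277e-04,
        8.72622064e+01, -4.89498588e+00]), 'qd': array([ 0.08458297, -0.01296258, -0.04489139,  0.09746769,  0.07933377,
        0.01249278]), 'joint_efforts': array([ 1.99980750e-04, -5.70949888e+01, -5.01941156e+01, -2.38688308e-04,
        8.12990387e-03,  3.34779236e-05]), 'tool_pos': array([263.25304841, 538.54763397, 190.37233291]), 'tcp_rot': array([-1.79906590e+02, -8.11656028e-03,  1.53944842e+02]), 'ft_force': array([-1.21725202, -0.10780778, -0.30174371]), 'wrist_torque': array([-0.00987329, -0.03142932, -0.02324491]), 'finger_gap': 85.18797727172064} 18.700000000000003
```

View pics/side0.png

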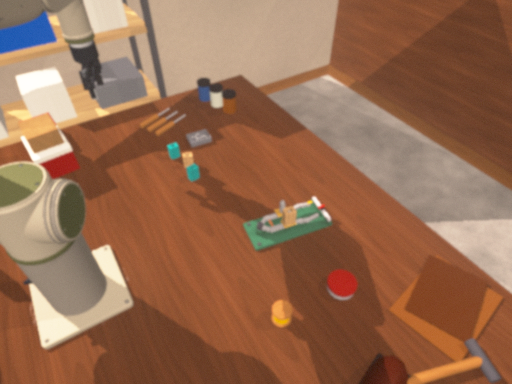

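View pics/top0.png

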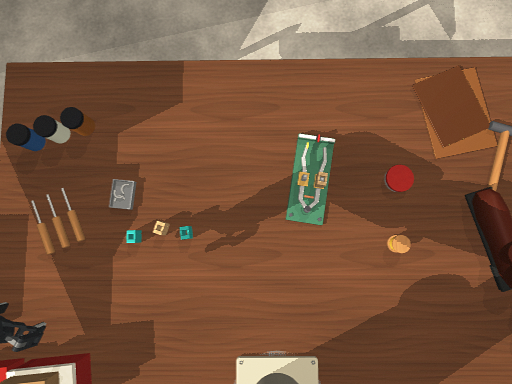

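The side view shows the stand near (288,222), and three blocks at (173,150), (187,159) and (193,171). In the top view the stand is near (313,180). The blocks there are teal at (133,236), wood at (161,228) and teal at (186,233), and wood matches the description. I'll confirm that in enlarged crops.

```bash
python3 - <<'E'
import cv2,numpy as np
t=cv2.imread("pics/top0.png");s=cv2.imread("pics/side0.png")
def crop(i,x,y,w,h,k): return cv2.resize(i[y:y+h,x:x+w],None,fx=k,fy=k,interpolation=cv2.INTER_CUBIC)
a=crop(t,280,125,66,110,5);b=crop(t,115,215,90,36,5)
c=crop(s,238,190,100,64,4);d=crop(s,150,130,90,55,5)
cv2.imwrite("pics/c_a.png",a);
o=np.zeros((600,800,3),np.uint8)
o[:180,:450]=b; o[180:180+275,:450]=d; 
cv2.imwrite("pics/c_b.png",o);cv2.imwrite("pics/c_c.png",cv2.resize(c,None,fx=1.9,fy=1.9))
E
```

```text
(no output)
```

View pics/c_a.png

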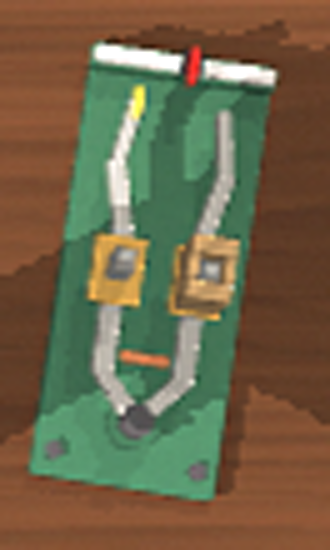

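View pics/c_b.png

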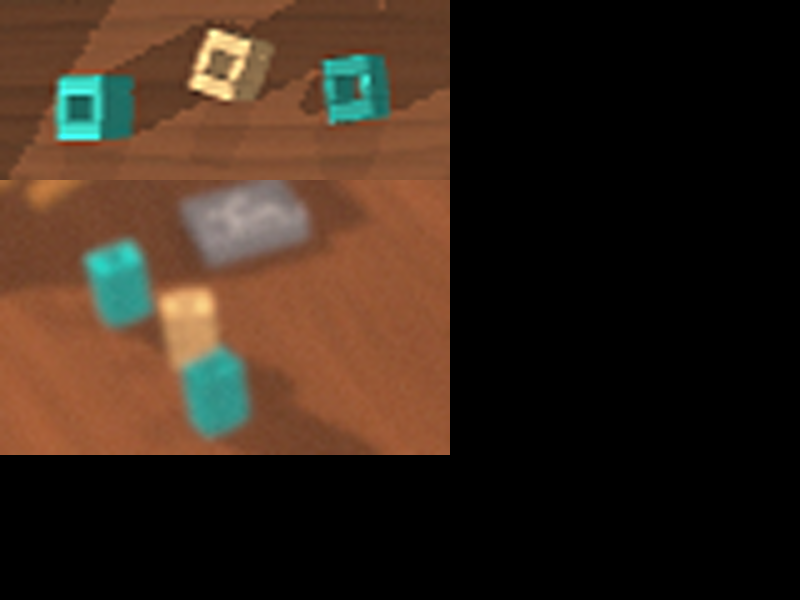

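View pics/c_c.png

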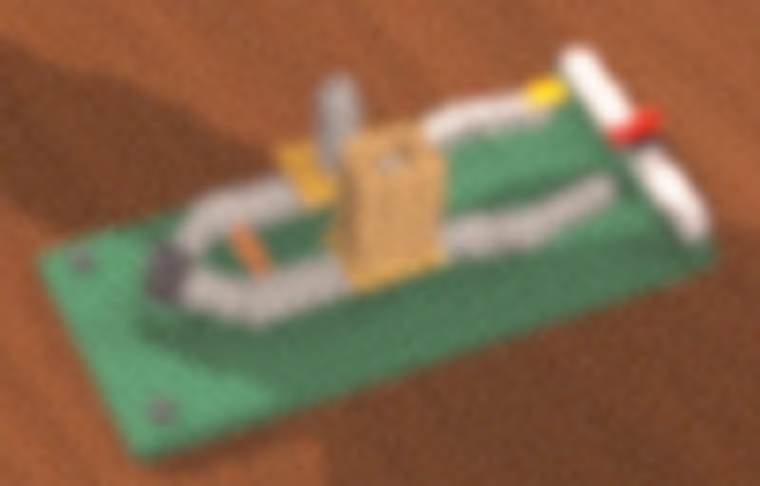

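```bash
cat > h.py <<'E'
import cv2,numpy as np
from bench import r, imaging
C={n:imaging.camera_info(n) for n in("side","top")}
def ray(n,u,v,z):
    c=C[n];R=c["R"];o=-R.T@c["t"];d=R.T@np.linalg.solve(c["camera_matrix"],[u,v,1.])
    return o+d*(z-o[2])/d[2]
def proj(n,X):
    c=C[n];p=c["camera_matrix"]@(c["R"]@np.asarray(X,float)+c["t"]);return p[:2]/p[2]
def tri(u1,u2):
    A=[];b=[]
    M=np.zeros((3,3));q=np.zeros(3)
    for n,u in(("top",u1),("side",u2)):
        c=C[n];R=c["R"];o=-R.T@c["t"];d=R.T@np.linalg.solve(c["camera_matrix"],[u[0],u[1],1.]);d/=np.linalg.norm(d)
        P=np.eye(3)-np.outer(d,d);M+=P;q+=P@o
    return np.linalg.solve(M,q)
def pm(n,m,z):
    v,u=np.nonzero(m);return np.array([ray(n,a,b,z)[:2] for a,b in zip(u,v)])
def comp(m,near):
    k,l,s,c=cv2.connectedComponentsWithStats(m.astype(np.uint8))
    i=1+np.argmin([np.hypot(*(c[j]-near))+ (1e3 if s[j][4]<6 else 0) for j in range(1,k)])
    return l==i,c[i],s[i]
E
python3 - <<'E'
from h import *
im=cv2.imread("pics/top0.png");hs=cv2.cvtColor(im,cv2.COLOR_BGR2HSV)
g=((hs[...,0]>60)&(hs[...,0]<85)&(hs[...,1]>80))
g[:,:280]=0;g[:,345:]=0
# convex hull of green + white rail excl.
pts=pm("top",g,12).astype(np.float32)
print(g.sum(),cv2.minAreaRect(pts))
y,x=np.mgrid[0:384,0:512]
# grip top face
w=(hs[...,0]<30)&(hs[...,2]>200)&(x>150)&(x<172)&(y>218)&(y<240)
print(w.sum());p=pm("top",w,50).astype(np.float32);print("grip",cv2.minAreaRect(p),cv2.boxPoints(cv2.minAreaRect(p)))
print(im[216:242,150:174].max(2))
for nm,m in(("yel",(hs[...,0]>24)&(hs[...,0]<34)&(hs[...,1]>180)&(hs[...,2]>150)),("red",((hs[...,0]<5)|(hs[...,0]>175))&(hs[...,1]>180)&(hs[...,2]>150))):
    m=m&(x>290)&(x<345)&(y>125)&(y<160)
    v,u=np.nonzero(m);print(nm,list(zip(u,v)))
E
```

```text
2094 ((582.546875, -98.88139343261719), (102.61662292480469, 236.09474182128906), 80.66141510009766)
77
grip ((452.244140625, 312.3773498535156), (23.166656494140625, 32.059715270996094), 72.62237548828125) [[433.48636 306.11032]
 [464.0828  296.53513]
 [471.00192 318.64438]
 [440.4055  328.21957]]
[[133 132 133 133 133 132 132 132 134 136 136 136 136 137 135 134 136 138
  137 139 142 132  99  98]
 [133 132 134 132 132 133 134 134 135 134 133 134 135 132 133 134 133 134
  134 127  92  98  97  99]
 [120 119 120 121 118 120 122 120 119 119 118 118 117 120 120 121 121 123
  117  82  87  88  87  88]
 [125 127 127 128 127 120  85  94 119  98 123 100 131 134 133 126  92  93
   95  96  96  97  97  98]
 [125 126 121  91  92  92  91 100  94  85  89  93  91 103 127  94  94  97
   97  98  98  99  99  99]
 [134 127  93  95  94  86 161 255 255 192 116  82 107  93  92  92  95  97
   96  95  95  97  98  97]
 [ 94  99  99  97  98 102 184 255 255 255 255 239 174 114  91 110  98  98
   98  97  98  98 101 100]
 [ 93  95  97  94  90 140 248 254 249 242 240 240 248 255 255 150 131 127
  115 102  97  93  
[... 1554 characters left out ...]
34 131 134 135 133 131 132 134 142 142 142
  142 141 141 141 139 139]
 [130 128 129 126 125 118 119 120 118 116 116 116 116 116 117 127 125 124
  125 124 124 123 123 122]
 [131 131 131 128 120 122 121 122 121 123 121 123 121 124 133 130 131 131
  131 130 130 132 132 132]]
yel []
red [(np.int64(319), np.int64(134)), (np.int64(318), np.int64(135)), (np.int64(319), np.int64(135)), (np.int64(318), np.int64(136)), (np.int64(319), np.int64(136)), (np.int64(318), np.int64(137)), (np.int64(319), np.int64(137)), (np.int64(318), np.int64(138)), (np.int64(319), np.int64(138)), (np.int64(318), np.int64(139)), (np.int64(319), np.int64(139)), (np.int64(318), np.int64(140)), (np.int64(318), np.int64(141))]
```

```bash
cat >> h.py <<'E'
def rz(a): a=np.radians(a);return np.array([[np.cos(a),-np.sin(a)],[np.sin(a),np.cos(a)]])
S0=np.array([578.3,-98.2]);SY=-9.34
def sw(x,y,z,S=None): 
    return np.r_[(S0 if S is None else S)+rz(SY)@[x,y],z]
def box(cx,cy,hx,hy,z): return [(cx+a*hx,cy+b*hy,z) for a,b in((-1,-1),(1,-1),(1,1),(-1,1))]
def draw(n,im,k,x0,y0,polys):
    for P,col in polys:
        q=np.array([(proj(n,X)+.5-[x0,y0])*k for X in P]);cv2.polylines(im,[np.int32(np.round(q))],True,col,1,cv2.LINE_AA)
E
cat > ov.py <<'E'
from h import *
import sys
def ov(ft,fs,out):
    ps=[([sw(*p) for p in box(10,0,125,52,12)],(255,0,255)),([sw(*p) for p in box(0,-22,17,12,96)],(255,0,0)),([sw(*p) for p in box(0,22,3,3,91)],(0,0,255)),([sw(*p) for p in box(0,22,6,6,46)],(255,255,0)),([sw(*p) for p in box(0,-22,17,12,46)],(255,0,0))]
    gx=np.array([452.2,312.4]);ps+=[([np.r_[gx+rz(-17.4)@p[:2],z] for p in box(0,0,17,12,0)],(255,0,255)) for z in(0,50)]
    t=cv2.imread(ft);s=cv2.imread(fs)
    o=np.zeros((600,800,3),np.uint8)
    for n,i,x,y,w,h,k,ox,oy in(("top",t,285,128,55,100,6,0,0),("side",s,240,188,94,62,5,330,0),("top",t,148,214,30,28,7,330,320),("side",s,170,140,40,45,6,550,320)):
        c=cv2.resize(i[y:y+h,x:x+w],None,fx=k,fy=k,interpolation=cv2.INTER_NEAREST);draw(n,c,k,x,y,ps)
        hh=min(c.shape[0],600-oy);ww=min(c.shape[1],800-ox);o[oy:oy+hh,ox:ox+ww]=c[:hh,:ww]
    cv2.imwrite(out,o)
if __name__=="__main__": ov(*sys.argv[1:])
E
python3 ov.py pics/top0.png pics/side0.png pics/ov0.png
```

```text
(no output)
```

View pics/ov0.png

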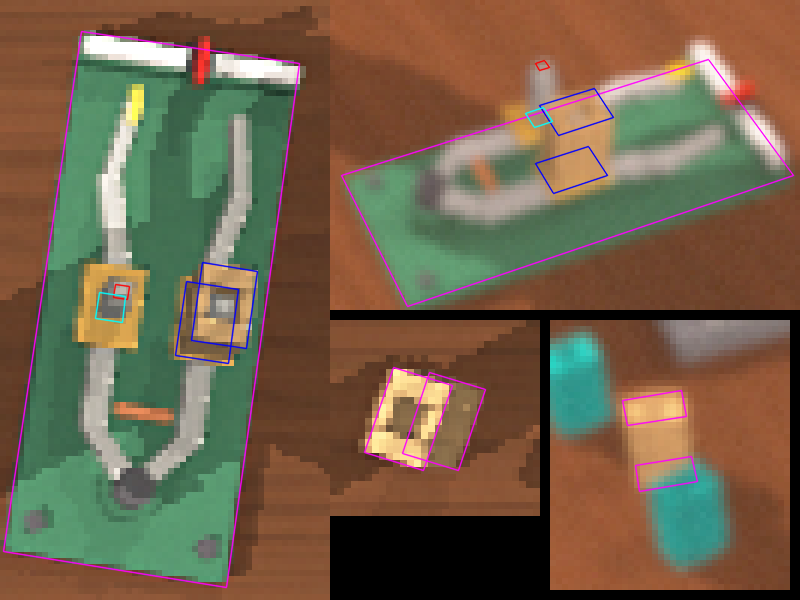

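Overlays fit to about 1 px in both views. The wood block at top (161,228) is the grip, at (452,312) with its x axis at -17.4°, and the stub is near (582,-76). I'll grasp it along its long (x) axis, so the fingers stay clear of the teal blocks and, later, of the fixed grip.

```bash
cat >> h.py <<'E'
from scipy.spatial.transform import Rotation as Ro
def row(pos,ydir):
    """shift (cm) and rotvec (deg) to go to TCP pos, tool down, tool y along world angle ydir (nearest half turn)"""
    s=r.sense();R0=Ro.from_euler("xyz",s["tcp_rot"],degrees=True)
    best=None
    for k in(0,180):
        R1=Ro.from_euler("xyz",[180,0,ydir+90+k],degrees=True);v=(R0.inv()*R1).as_rotvec(degrees=True)
        if best is None or np.linalg.norm(v)<np.linalg.norm(best): best=v
        print("alt",np.round(v,2))
    d=R0.inv().apply(np.asarray(pos)-s["tool_pos"])/10
    print("shift",np.round(d,3),"rot",np.round(best,2),"from",np.round(s["tool_pos"],1),np.round(s["tcp_rot"],2),"t",s["time"],"gap",s["finger_gap"],"F",np.round(s["ft_force"],1))
E
python3 -c "
from h import *
row([452.2,312.4,110],-17.4)"
```

```text
alt [-8.000e-02  6.000e-02  8.134e+01]
alt [-6.000e-02 -9.000e-02 -9.866e+01]
shift [-26.909 -12.004   8.053] rot [-8.000e-02  6.000e-02  8.134e+01] from [263.3 538.5 190.4] [-1.7991e+02 -1.0000e-02  1.5394e+02] t 0.1 gap 85.18797727172064 F [-1.2 -0.1 -0.3]
```

```bash
python3 -m creep '-6.5 -3 2 0 0 20 8.5; -13.5 -6 4 0 0 40 8.5; -20 -9 6 0 0 60 8.5; -26.9 -12 8.05 0 0 81.3 8.5;-26.9 -12 8.05 0 0 81.3 8.5;-26.9 -12 8.05 0 0 81.3 8.5;-26.9 -12 8.05 0 0 81.3 8.5;-26.9 -12 8.05 0 0 81.3 8.5;-26.9 -12 8.05 0 0 81.3 8.5;-26.9 -12 8.05 0 0 81.3 8.5;-26.9 -12 8.05 0 0 81.3 8.5;-26.9 -12 8.05 0 0 81.3 8.5;-26.9 -12 8.05 0 0 81.3 8.5' 30
python3 - <<'E'
from h import *
row([452.2,312.4,8],-17.4)
for n in("side","top"): cv2.imwrite(f"pics/{n}1.png",imaging.snapshot(n)[:,:,::-1])
a=cv2.imread("pics/top1.png")[190:260,110:220];b=cv2.imread("pics/side1.png")[100:190,130:250]
o=np.zeros((600,800,3),np.uint8);o[:245,:385]=cv2.resize(a,None,fx=3.5,fy=3.5);o[:315,390:810-0][:, :410]=cv2.resize(b,None,fx=3.5,fy=3.5)[:, :410];cv2.imwrite("pics/c1.png",o)
E
```

```text
time: 1.4
tool_pos: [452.0, 312.4, 109.8]
tcp_rot: [-180.0, 0.1, 72.8]
ft_force: [-0.8, 0.2, -0.5]
finger_gap: 85.3
alt [-0.03  0.11  0.15]
alt [-1.7000e-01 -5.0000e-02 -1.7985e+02]
shift [ 0.021  0.029 10.182] rot [-0.03  0.11  0.15] from [452.  312.4 109.8] [-1.7997e+02  1.1000e-01  7.2750e+01] t 1.4 gap 85.30382429632435 F [-0.8  0.2 -0.5]
```

View pics/c1.png

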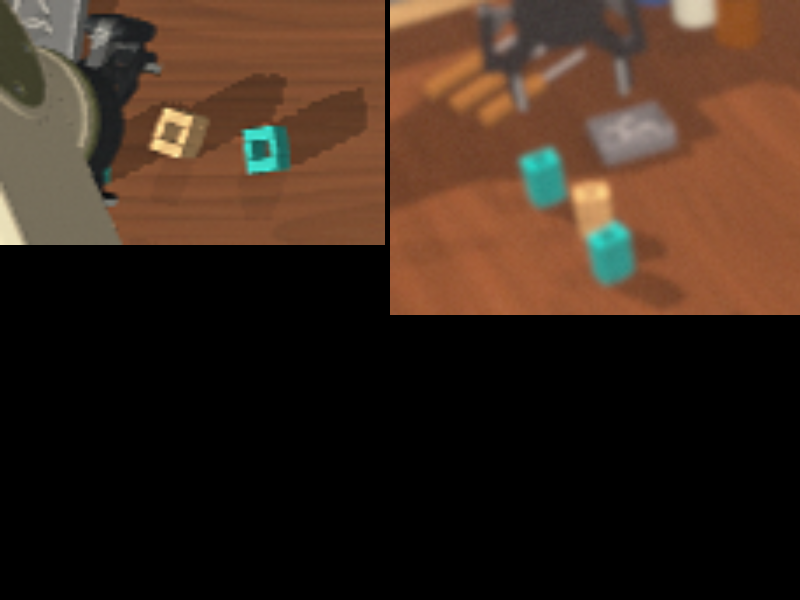

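```bash
python3 - <<'E'
from h import *
for z in (110,123,50):
    for n in C: print(z,n,proj(n,[452,312.4,z]))
for s in(-42.6,42.6):
    d=rz(-17.4)@[s,0]
    for n in C: print(n,proj(n,[452+d[0],312.4+d[1],123]))
a=cv2.imread("pics/side1.png")[80:190,130:250];cv2.imwrite("pics/c1b.png",cv2.resize(a,None,fx=5,fy=5))
a=cv2.imread("pics/top1.png")[170:270,90:210];cv2.imwrite("pics/c1c.png",cv2.resize(a,None,fx=5,fy=5))
E
```

```text
110 side [184.34800999 140.27494334]
110 top [151.87197826 227.14598148]
123 side [183.79545034 137.14084143]
123 top [150.28984598 227.03382811]
50 side [186.7952395  154.15555626]
50 top [158.64041908 227.62577917]
side [170.96042    139.13851016]
top [144.70235549 243.58363205]
side [196.48937054 135.16513535]
top [155.82310952 210.64464107]
```

View pics/c1b.png

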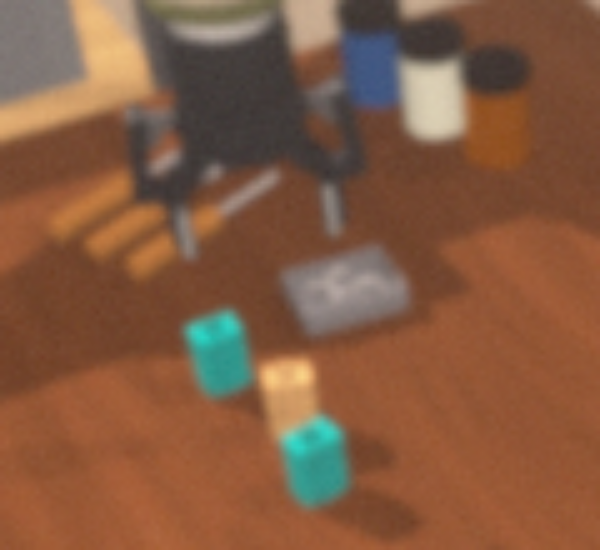

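View pics/c1c.png

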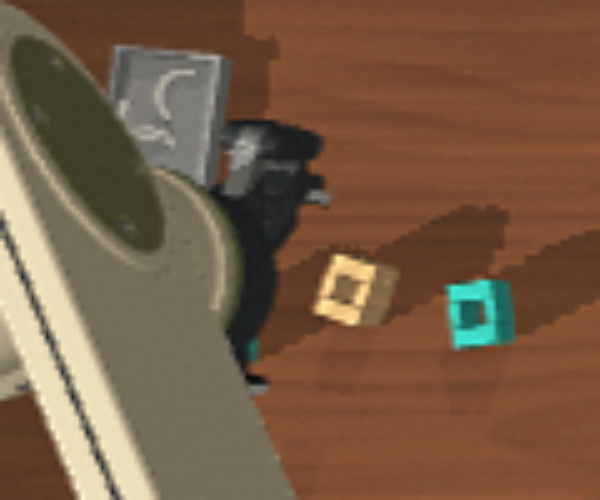

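```bash
python3 - <<'E'
from h import *
a=tri((142.4,246.5),(168,131));b=tri((155,209.8),(197,126.4));print(a,b,(a+b)/2)
print(r.sense()['joint_pos'])
E
```

```text
[405.26733432 317.63690408 162.75506185] [493.19574841 288.88978036 164.46926125] [449.23154136 303.26334222 163.61216155]
[ 2.93461721e+01  2.83328623e+00  9.88136099e+01 -4.90486593e-02
  7.84467690e+01  4.66416139e+01]
```

The image puts the fingertips roughly 35-40 mm higher than the pose reading does. I'll descend partway, with the jaws clear on both sides of the grip, and recheck.

```bash
python3 -m creep '0 0 2.5 0 0 0 8.5;0 0 5 0 0 0 8.5;0 0 5 0 0 0 8.5;0 0 5 0 0 0 8.5'
python3 - <<'E'
from h import *
for n in("side","top"): cv2.imwrite(f"pics/{n}2.png",imaging.snapshot(n)[:,:,::-1])
a=cv2.imread("pics/side2.png")[90:190,140:220];b=cv2.imread("pics/top2.png")[180:260,120:180]
o=np.zeros((600,800,3),np.uint8);o[:600,:480]=cv2.resize(a,None,fx=6,fy=6)
o[:480,480:800]=cv2.resize(b,None,fx=6,fy=6)[:480,:320];cv2.imwrite("pics/c2.png",o)
E
```

```text
time: 1.9
tool_pos: [451.5, 312.2, 59.9]
tcp_rot: [-179.9, 0.2, 72.7]
ft_force: [0.5, 0.3, 0.2]
finger_gap: 84.8
```

View pics/c2.png

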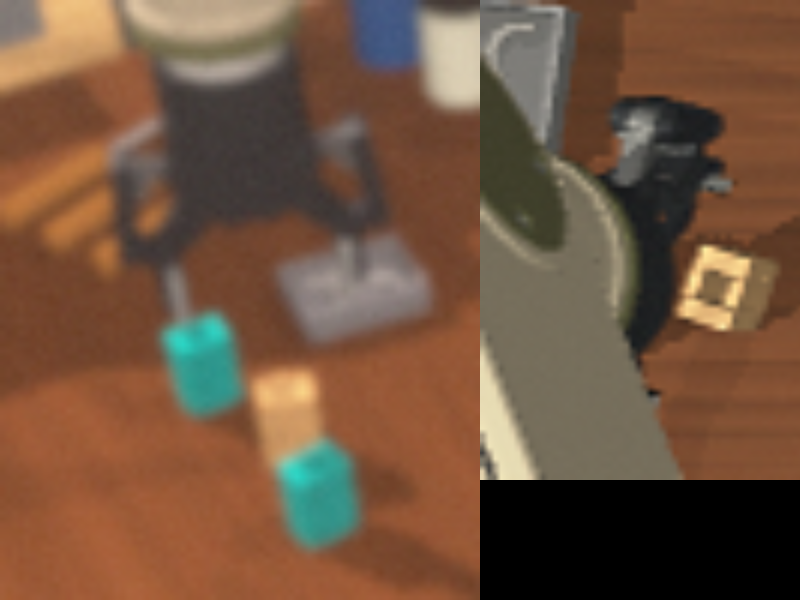

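```bash
python3 -m creep '0 0 -0.5 0 0 0 0;0 0 -0.5 0 0 0 0;0 0 -0.5 0 0 0 0;0 0 -0.5 0 0 0 0;0 0 -0.5 0 0 0 0;0 0 -0.5 0 0 0 0;0 0 -0.5 0 0 0 0;0 0 -0.5 0 0 0 0'
python3 - <<'E'
from h import *
for n in("side","top"): cv2.imwrite(f"pics/{n}3.png",imaging.snapshot(n)[:,:,::-1])
a=cv2.imread("pics/side3.png")[90:190,140:220];b=cv2.imread("pics/top3.png")[180:260,120:180]
o=np.zeros((600,800,3),np.uint8);o[:600,:480]=cv2.resize(a,None,fx=6,fy=6)
o[:480,480:800]=cv2.resize(b,None,fx=6,fy=6)[:480,:320];cv2.imwrite("pics/c3.png",o)
p=r.sense()["tool_pos"];print(p,[proj(n,p) for n in C])
p=[263.5,539,191];print(p,[proj(n,p) for n in C])
E
```

```text
time: 2.8
tool_pos: [452.8, 312.9, 66.4]
tcp_rot: [180.0, 0.0, 72.7]
ft_force: [1.0, -0.7, 0.6]
finger_gap: -0.3
[452.85955015 312.94870318  66.46306492] [array([186.30325016, 150.27098982]), array([156.66648199, 227.17376333])]
[263.5, 539, 191] [array([102.64969138, 104.77424946]), array([ 38.45518802, 311.11696222])]
```

View pics/c3.png

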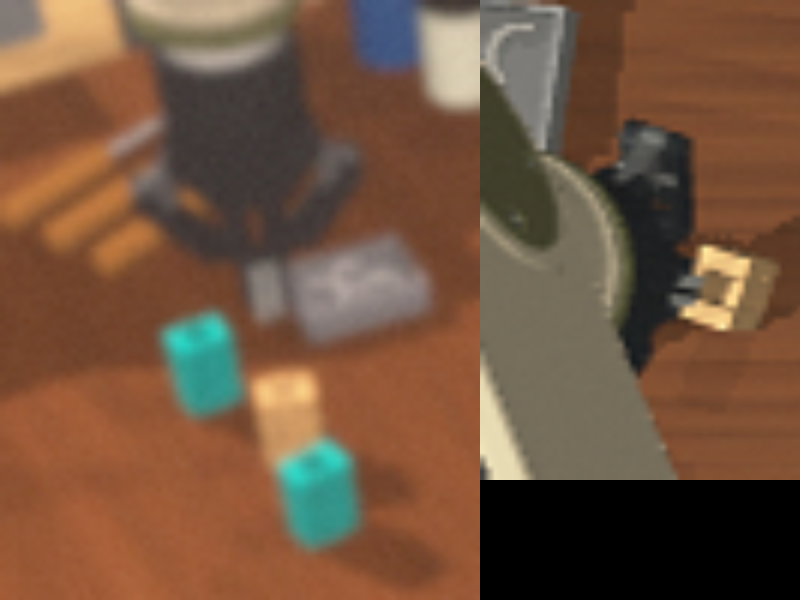

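```bash
python3 - <<'E'
from h import *
print(tri((157,228.3),(184.2,143.7)), r.sense()["tool_pos"])
a=cv2.imread("pics/side0.png")[30:130,50:130];b=cv2.imread("pics/top0.png")[270:370,0:60]
o=np.zeros((600,800,3),np.uint8);o[:600,:480]=cv2.resize(a,None,fx=6,fy=6)
o[:600,480:800]=cv2.resize(b,None,fx=6,fy=6)[:600,:320];cv2.imwrite("pics/c4.png",o)
p=np.array([263.5,539,204])
for s in(-45,45):
  d=rz(63.9)@[s,0]; print([proj(n,p+np.r_[d,0]) for n in C])
E
```

```text
[447.61733045 301.59553659 104.52782085] [452.85955015 312.94870318  66.46306492]
[array([ 98.82654583, 108.70399895]), array([ 52.47963974, 321.48798855])]
[array([104.03394184,  94.4762385 ]), array([ 17.43474804, 303.19991871])]
```

View pics/c4.png

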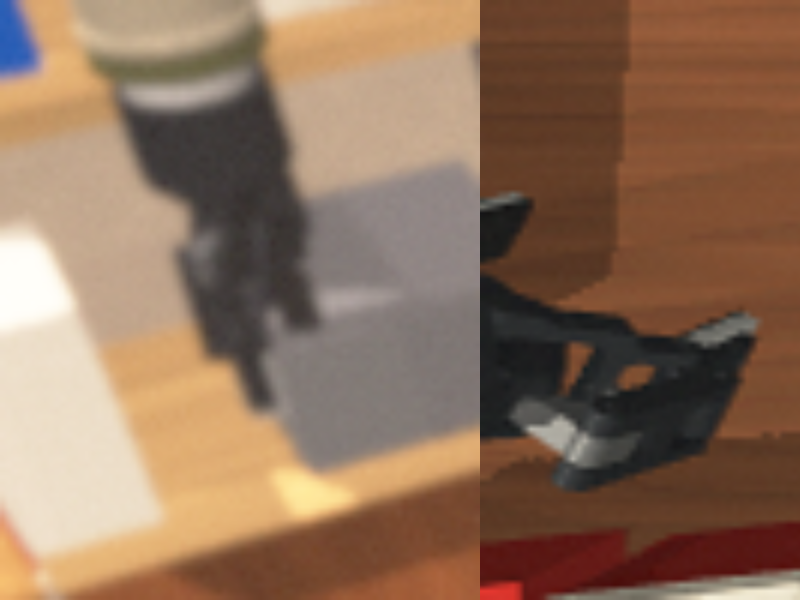

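The shut tip measures about 38 mm higher in the images than the pose reports, and the start picture shows a similar offset. The bench, stand and grip agree in both cameras, so I'll trust the pictures, reopen and descend in checked steps.

```bash
python3 -m creep '0 0 0 0 0 0 8.5;0 0 0 0 0 0 8.5;0 0 0 0 0 0 8.5;0 0 0 0 0 0 8.5;0 0 0 0 0 0 8.5;0 0 0 0 0 0 8.5;0 0 1 0 0 0 8.5;0 0 2 0 0 0 8.5;0 0 3 0 0 0 8.5;0 0 3.6 0 0 0 8.5;0 0 3.6 0 0 0 8.5;0 0 3.6 0 0 0 8.5'
cat > pic.py <<'E'
from h import *
import sys
def pic(k,s,t,f=6):
    for n in("side","top"): cv2.imwrite(f"pics/{n}{k}.png",imaging.snapshot(n)[:,:,::-1])
    sx,sy=s;tx,ty=t
    a=cv2.imread(f"pics/side{k}.png")[sy:sy+600//f,sx:sx+400//f];b=cv2.imread(f"pics/top{k}.png")[ty:ty+600//f,tx:tx+400//f]
    o=np.zeros((600,800,3),np.uint8);o[:b.shape[0]*f,400:400+b.shape[1]*f]=cv2.resize(b,None,fx=f,fy=f)
    o[:a.shape[0]*f,:a.shape[1]*f]=cv2.resize(a,None,fx=f,fy=f);cv2.imwrite(f"pics/p{k}.png",o)
a=list(map(int,sys.argv[2:]));pic(sys.argv[1],a[:2],a[2:4],*(a[4:]))
E
python3 pic.py 5 150 100 130 180
```

```text
time: 4.1
tool_pos: [452.8, 312.8, 30.2]
tcp_rot: [180.0, 0.0, 72.7]
ft_force: [-0.2, -0.1, -0.0]
finger_gap: 84.8
```

View pics/p5.png

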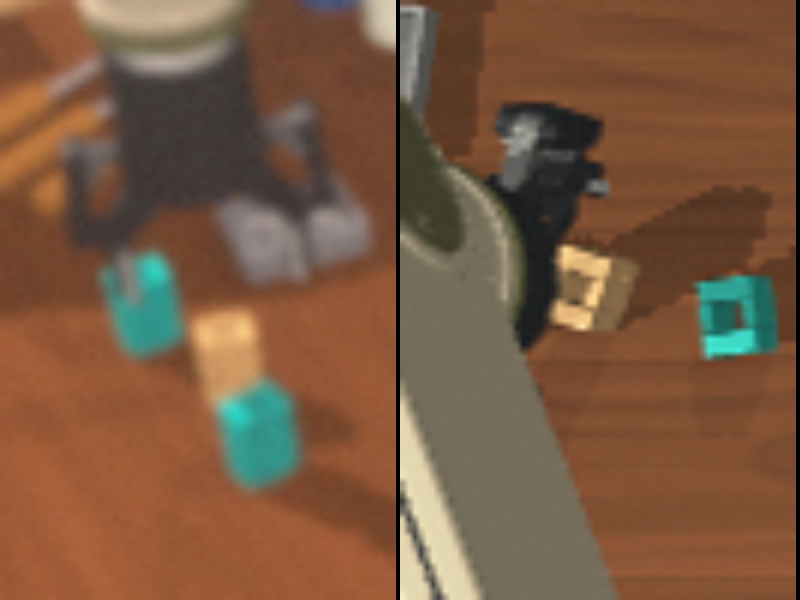

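```bash
python3 - <<'E'
from h import *
b=tri((164.2,211.3),(199.7,146.7));print(b, proj("side",b),proj("top",b))
e=[493.5,300,43];print(proj("side",e),proj("top",e))
print(tri(proj("top",[452.2,312.4,50]),(187.5,154)))
E
```

```text
[494.13823462 290.20451055  79.75983974] [199.56479773 146.70930025] [164.2734319  211.13765843]
[199.36695551 153.59444363] [164.31455715 212.27135479]
[453.22972112 311.80122939  50.51035883]
```

```bash
python3 -m creep '0 0 0.7 0 0 0 8.5;0 0 1.4 0 0 0 8.5;0 0 2 0 0 0 8.5;0 0 2.4 0 0 0 8.5;0 0 2.4 0 0 0 8.5'
python3 pic.py 6 150 100 130 180
```

```text
time: 4.7
tool_pos: [452.6, 312.7, 5.8]
tcp_rot: [180.0, 0.1, 72.7]
ft_force: [-0.3, 0.3, 0.2]
finger_gap: 85.1
```

View pics/p6.png

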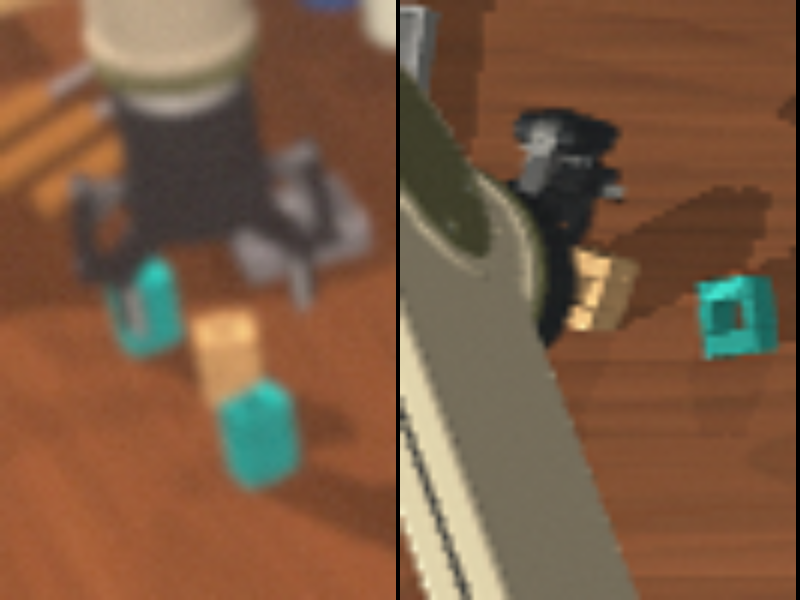

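```bash
python3 -m creep '0 0 0.5 0 0 0 8.5;0 0 1 0 0 0 8.5;0 0 1.4 0 0 0 8.5;0 0 1.4 0 0 0 8.5'
python3 pic.py 7 150 100 130 180; python3 - <<'E'
from h import *
print(tri((167,211.9),(200.8,151.3)))
E
```

```text
time: 5.2
tool_pos: [452.5, 312.7, -8.2]
tcp_rot: [180.0, 0.1, 72.7]
ft_force: [0.0, -0.9, 0.9]
finger_gap: 85.1
[494.17039076 287.45439486  61.46235075]
```

View pics/p7.png

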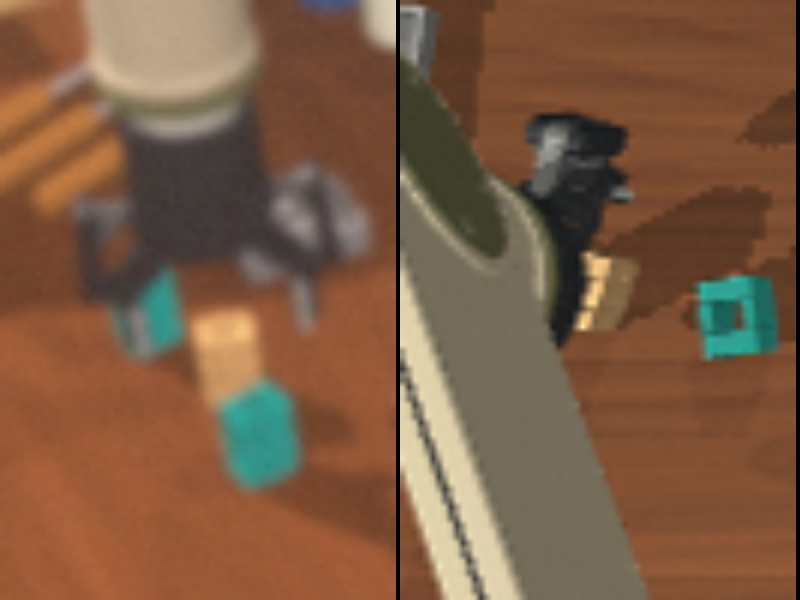

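The tip I pick lies on the finger's front face, half a pad width nearer the camera. That accounts for the -11 mm in y, so the mismatch is purely in height: the real z is about reading + 38 mm. I'll keep descending carefully.

```bash
python3 -m creep '0 0 0.4 0 0 0 8.5;0 0 0.8 0 0 0 8.5;0 0 1.2 0 0 0 8.5;0 0 1.6 0 0 0 8.5;0 0 1.8 0 0 0 8.5;0 0 1.8 0 0 0 8.5'
python3 pic.py 8 150 100 130 180; python3 - <<'E'
from h import *
print(tri((168.7,212.5),(200.8,154.7)))
E
```

```text
time: 5.9
tool_pos: [452.7, 312.8, -26.0]
tcp_rot: [180.0, 0.1, 72.7]
ft_force: [-0.2, 0.6, -0.2]
finger_gap: 85.0
[492.83538895 286.76543102  47.45752901]
```

View pics/p8.png

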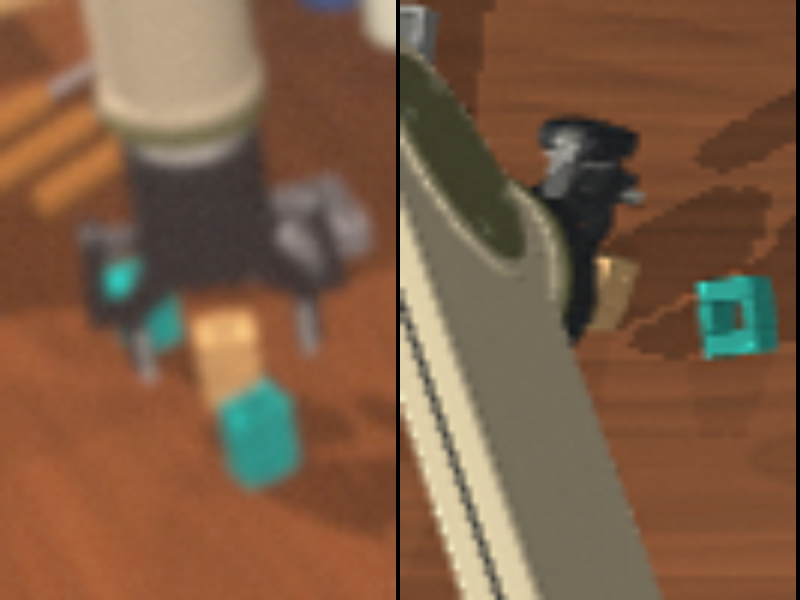

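Confirmed: the reading is -26 mm with no bench contact, so the z reading is biased and the jaws now straddle the grip. The side view shows the tips at (174,163) and (202,159), with the grip centred at col 188. Closing.

```bash
python3 -m creep '0 0 0 0 0 0 2.5;0 0 0 0 0 0 2.5;0 0 0 0 0 0 2.5;0 0 0 0 0 0 2.5;0 0 0 0 0 0 2.5;0 0 0 0 0 0 2.5;0 0 0 0 0 0 2.5' 40
python3 -m creep '0 0 -2 0 0 0 2.5;0 0 -6 0 0 0 2.5;0 0 -10 0 0 0 2.5;0 0 -13 0 0 0 2.5;0 0 -13 0 0 0 2.5'
python3 pic.py 9 150 80 120 180; python3 -c "
from h import *
row([582,-76.5,90],-9.34)"
```

```text
time: 6.7
tool_pos: [453.3, 313.1, -25.2]
tcp_rot: [179.9, -0.0, 72.7]
ft_force: [-0.2, 0.1, 2.1]
finger_gap: 33.6
time: 7.2
tool_pos: [456.4, 315.0, 110.5]
tcp_rot: [179.6, -0.4, 72.7]
ft_force: [1.2, -0.0, 0.4]
finger_gap: 33.5
alt [ 0.13 -0.06 -7.93]
alt [-8.0000e-02 -2.0000e-01  1.7207e+02]
shift [-33.424  23.83    1.557] rot [ 0.13 -0.06 -7.93] from [453.6 313.4 105.4] [ 1.7987e+02 -6.0000e-02  7.2730e+01] t 7.3 gap 33.70765259280125 F [-0.1  0.2 -2.1]
```

View pics/p9.png

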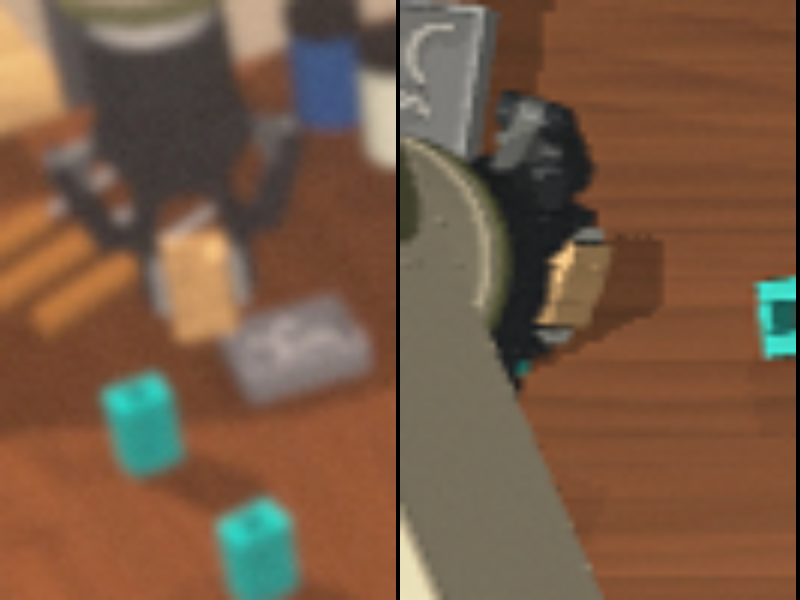

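```bash
python3 -m creep '-4 3 0 0 0 -1 2.5;-8 6 0 0 0 -2 2.5;-12 9 0 0 0 -3 2.5;-16 12 0 0 0 -4 2.5;-20 15 0 0 0 -5 2.5;-24 18 0 0 0 -6 2.5;-28 21 0.5 0 0 -7 2.5;-31 22.5 1 0 0 -7.5 2.5;-33.4 23.8 1.5 0 0 -7.9 2.5;-33.4 23.8 1.5 0 0 -7.9 2.5;-33.4 23.8 1.5 0 0 -7.9 2.5;-33.4 23.8 1.5 0 0 -7.9 2.5'
python3 pic.py 10 235 140 270 120; python3 -c "
from h import *
row([582,-76.5,90],-9.34)"
```

```text
time: 8.5
tool_pos: [580.9, -75.1, 89.5]
tcp_rot: [180.0, -0.1, 80.7]
ft_force: [-1.1, 0.4, -0.2]
finger_gap: 33.7
alt [ 0.1  -0.06  0.05]
alt [ 1.0000e-01  1.6000e-01 -1.7995e+02]
shift [-0.151  0.075  0.025] rot [ 0.1  -0.06  0.05] from [581.5 -74.9  90.2] [ 1.799e+02 -6.000e-02  8.071e+01] t 8.6 gap 33.73802573319074 F [ 0.4  0.5 -0.2]
```

View pics/p10.png

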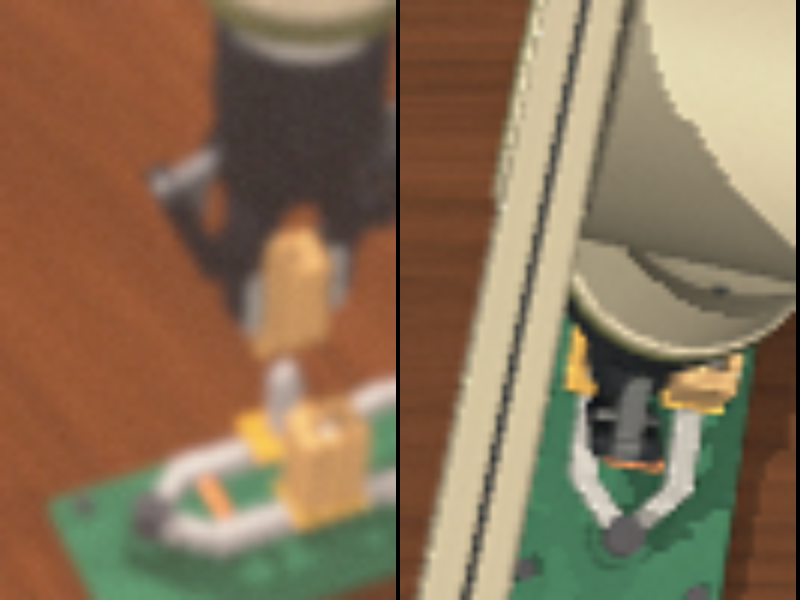

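```bash
cat > ov2.py <<'E'
from h import *
import sys
def go(f,out,pos,yd,zu,dx=0,dy=0,x=265,y=165,w=50,h=75,k=8):
    s=cv2.imread(f);c=cv2.resize(s[y:y+h,x:x+w],None,fx=k,fy=k,interpolation=cv2.INTER_CUBIC);raw=c.copy()
    P=lambda hx,hy,z,col:([np.r_[np.array(pos)+rz(yd)@p[:2],z] for p in box(0,0,hx,hy,0)],col)
    ps=[P(17,12,zu,(255,0,255)),P(17,12,zu+50,(255,0,255))]
    ps+=[([sw(*p) for p in box(0,22,3,3,91)],(0,0,255)),([sw(*p) for p in box(0,22,6,6,83)],(0,255,255)),([sw(*p) for p in box(0,22,6,6,46)],(255,255,0)),([sw(*p) for p in box(0,-22,17,12,96)],(255,0,0)),([sw(*p) for p in box(0,-22,17,12,46)],(255,0,0))]
    draw("side",c,k,x,y,ps);cv2.imwrite(out,np.hstack([raw,c]))
if __name__=="__main__":
    a=list(map(float,sys.argv[3:]));go(sys.argv[1],sys.argv[2],a[:2],a[2],a[3])
E
python3 ov2.py pics/side10.png pics/o10.png 581.2 -75 -9.34 115.4
```

```text
(no output)
```

View pics/o10.png

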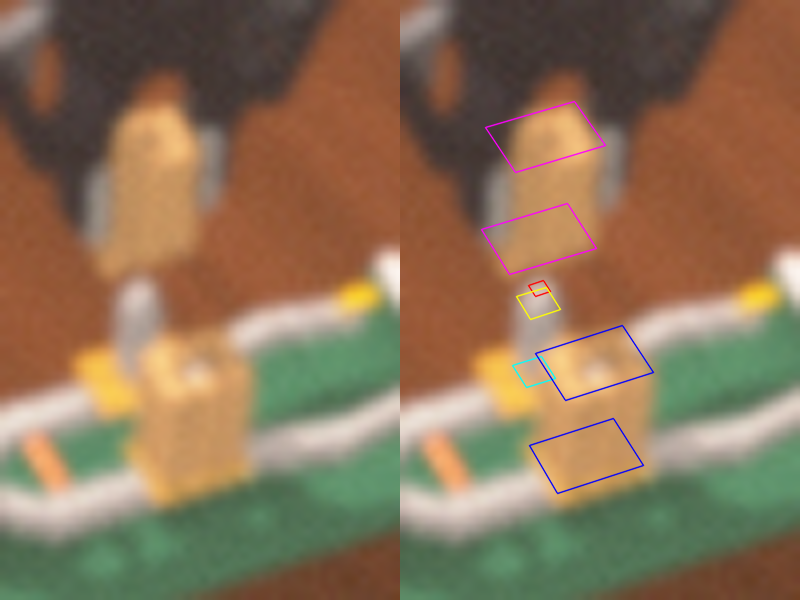

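```bash
python3 -m creep '-0.12 0.06 1 0 0 0 2.5;-0.12 0.06 1.8 0 0 0 2.5;-0.12 0.06 1.8 0 0 0 2.5;-0.12 0.06 2.2 0 0 0 2.5;-0.12 0.06 2.6 0 0 0 2.5;-0.12 0.06 2.8 0 0 0 2.5;-0.12 0.06 2.8 0 0 0 2.5'
python3 pic.py 11 235 140 270 120; python3 -c "
from h import *
row([582,-76.5,60],-9.34)"; python3 ov2.py pics/side11.png pics/o11.png 582 -76.5 -9.34 87
```

```text
time: 9.3
tool_pos: [581.7, -76.1, 61.8]
tcp_rot: [179.9, -0.1, 80.7]
ft_force: [-0.2, -1.6, -1.1]
finger_gap: 33.6
alt [ 0.11 -0.06  0.04]
alt [ 1.0000e-01  1.7000e-01 -1.7996e+02]
shift [-0.028  0.003  0.234] rot [ 0.11 -0.06  0.04] from [582.  -76.2  62.3] [ 1.7989e+02 -6.0000e-02  8.0700e+01] t 9.4 gap 33.89965998413927 F [-0.1  0.1 -0.8]
```

View pics/o11.png

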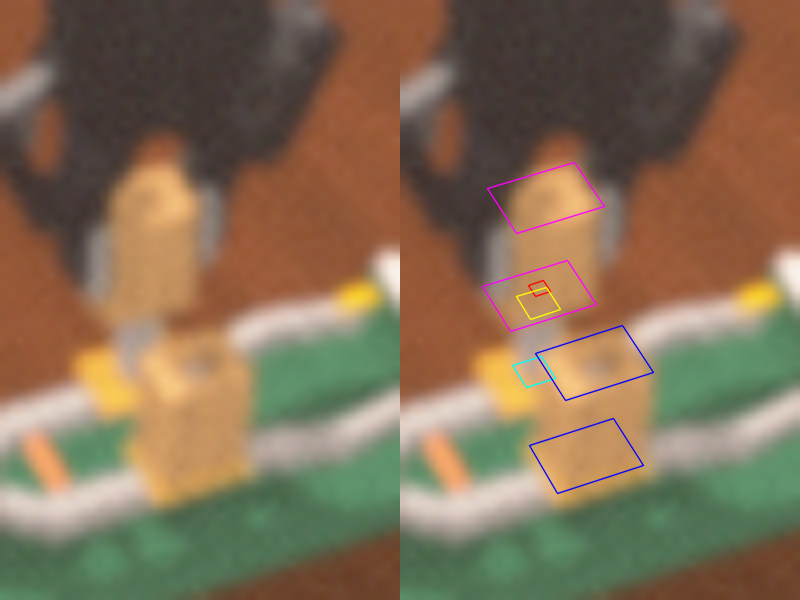

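```bash
python3 -m creep '0 0 0.2 0 0 0 2.5;0 0 0.4 0 0 0 2.5;0 0 0.6 0 0 0 2.5;0 0 0.6 0 0 0 2.5'; python3 -m creep '0 0 0.2 0 0 0 2.5;0 0 0.4 0 0 0 2.5;0 0 0.6 0 0 0 2.5;0 0 0.6 0 0 0 2.5'
```

```text
time: 9.8
tool_pos: [582.5, -76.3, 56.4]
tcp_rot: [179.8, -0.1, 80.7]
ft_force: [2.6, -0.8, -1.2]
finger_gap: 33.4
time: 10.2
tool_pos: [582.6, -76.3, 50.1]
tcp_rot: [179.8, -0.1, 80.7]
ft_force: [2.5, -0.7, -0.8]
finger_gap: 33.8
```

```bash
python3 -m creep '0 0 0.3 0 0 0 2.5;0 0 0.6 0 0 0 2.5;0 0 0.9 0 0 0 2.5;0 0 1.2 0 0 0 2.5;0 0 1.2 0 0 0 2.5';python3 pic.py 12 235 140 270 120;  python3 ov2.py pics/side12.png pics/o12.png 582.5 -76.5 -9.34 64
```

```text
time: 10.7
tool_pos: [582.6, -76.3, 37.5]
tcp_rot: [179.8, -0.1, 80.7]
ft_force: [4.4, 0.1, -2.2]
finger_gap: 33.5
```

View pics/o12.png

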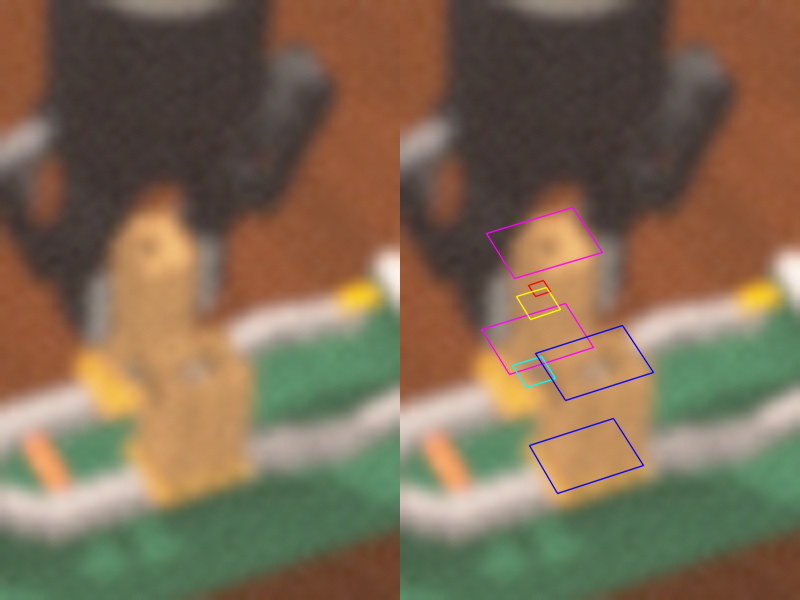

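```bash
python3 -m creep '0 0.05 0.3 0 0 0 2.5;0 0.08 0.6 0 0 0 2.5;0 0.08 0.9 0 0 0 2.5;0 0.08 1.2 0 0 0 2.5;0 0.08 1.4 0 0 0 2.5;0 0.08 1.4 0 0 0 2.5'; python3 -m creep '0 0 0.1 0 0 0 2.5;0 0 0.2 0 0 0 2.5;0 0 0.3 0 0 0 2.5;0 0 0.3 0 0 0 2.5'
```

```text
time: 11.4
tool_pos: [583.0, -76.3, 23.3]
tcp_rot: [179.9, -0.1, 80.7]
ft_force: [0.0, -0.9, -0.2]
finger_gap: 33.2
time: 11.8
tool_pos: [583.2, -76.4, 20.8]
tcp_rot: [179.9, -0.1, 80.7]
ft_force: [-2.0, 0.5, 3.4]
finger_gap: 33.5
```

```bash
python3 -m creep '0 0 0.1 0 0 0 2.5;0 0 0.2 0 0 0 2.5;0 0 0.2 0 0 0 2.5'; python3 -m creep '0 0 0.1 0 0 0 2.5;0 0 0.2 0 0 0 2.5;0 0 0.2 0 0 0 2.5'
```

```text
time: 12.1
tool_pos: [583.4, -76.4, 20.6]
tcp_rot: [179.9, -0.1, 80.7]
ft_force: [-8.0, 1.1, 16.0]
finger_gap: 33.6
time: 12.4
tool_pos: [583.9, -76.6, 20.7]
tcp_rot: [179.8, -0.0, 80.7]
ft_force: [-7.7, 1.1, 17.0]
finger_gap: 33.6
```

Seated: the descent stopped at reading 20.6 (20.4 expected) with 16-17 N upward. I'll release, rise and look.

```bash
python3 -m creep '0 0 0 0 0 0 4.5;0 0 0 0 0 0 6;0 0 0 0 0 0 8.5;0 0 0 0 0 0 8.5;0 0 0 0 0 0 8.5;0 0 -1 0 0 0 8.5;0 0 -4 0 0 0 8.5;0 0 -8 0 0 0 8.5;0 0 -9 0 0 0 8.5;-6 0 -9 0 0 0 8.5;-10 0 -9 0 0 0 8.5;-14 0 -9 0 0 0 8.5;-14 0 -9 0 0 0 8.5'
python3 pic.py 13 235 160 270 120 ;python3 -c "
from h import *
row([579.2,-98.1,100],80.66)"
```

```text
time: 13.7
tool_pos: [559.9, -219.7, 111.0]
tcp_rot: [179.8, 0.1, 80.5]
ft_force: [-0.1, 1.0, 0.6]
finger_gap: 85.2
alt [  0.21   0.11 -90.08]
alt [ 0.11 -0.21 89.92]
shift [11.884 -0.103  1.083] rot [ 0.11 -0.21 89.92] from [ 560.7 -215.5  110.7] [ 1.798e+02 -6.000e-02  8.058e+01] t 13.8 gap 84.79136046890264 F [0.4 0.3 0.3]
```

View pics/p13.png

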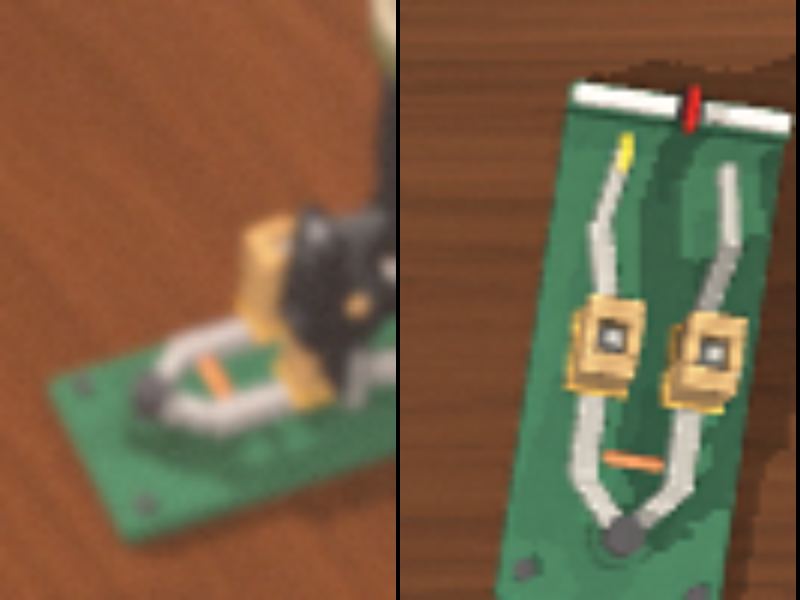

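The top view shows both grip tops alike at about (307,176) and (322,178), parallel and with equal stub protrusion, so the grip is seated the right way. Next I'll measure the pointer, mark and grips.

```bash
python3 - <<'E'
from h import *
im=cv2.imread("pics/top13.png");hs=cv2.cvtColor(im,cv2.COLOR_BGR2HSV);y,x=np.mgrid[0:384,0:512]
reg=(x>295)&(x<340)&(y>128)&(y<215)
yel=reg&(hs[...,0]>22)&(hs[...,0]<36)&(hs[...,1]>150)&(y<160)
red=reg&((hs[...,0]<8)|(hs[...,0]>172))&(hs[...,1]>150)&(hs[...,2]>120)&(y<150)
f=im.astype(float)
def wc(w):
    return np.array([(w*x).sum(),(w*y).sum()])/w.sum()
def st(p): return rz(SY).T@(p[:2]-S0)
def rowc(m,w0):
    for yy in np.unique(y[m]):
        w=(w0*(y==yy)*reg);s=w.sum()
        if s>0: u=(w*x).sum()/s; print("  row",yy,"u %.2f"%u,"stand",np.round(st(ray("top",u,yy,44)),1),"n",int(m[yy].sum()))
b,g,r_=f[...,0],f[...,1],f[...,2]
wy=np.clip(np.minimum(r_,g)-b-60,0,None)*(y<160)
wr=np.clip(r_-np.maximum(g,b)-60,0,None)*(y<150)
print("yel");rowc(yel,wy);print("red");rowc(red,wr)
# green outline again with clear view
gm=((hs[...,0]>60)&(hs[...,0]<85)&(hs[...,1]>80))&(x>280)&(x<345)
print(cv2.minAreaRect(pm("top",gm,12).astype(np.float32)))
# grips tops
br=reg&(hs[...,0]>8)&(hs[...,0]<30)&(hs[...,2]>150)&(hs[...,1]>60)&(y>165)&(y<192)
for yy in range(166,192): print(yy,[tuple(im[yy,xx,::-1]) for xx in ()], ' '.join('%3d'%v for v in im[yy,294:332].max(1)))
E
```

```text
yel
  row 142 u 307.47 stand [103.4  24. ] n 1
  row 143 u 307.44 stand [100.6  23.7] n 2
  row 144 u 307.44 stand [97.8 23.3] n 2
  row 145 u 307.40 stand [95. 23.] n 2
  row 146 u 307.17 stand [92.1 23.2] n 1
  row 147 u 306.85 stand [89.2 23.7] n 1
red
  row 134 u 318.76 stand [130.5  -3.5] n 2
  row 135 u 318.67 stand [127.6  -3.7] n 2
  row 136 u 318.60 stand [124.8  -3.8] n 2
  row 137 u 318.57 stand [122.   -4.1] n 2
  row 138 u 318.29 stand [119.1  -3.8] n 2
  row 139 u 318.23 stand [116.3  -4. ] n 2
  row 140 u 317.85 stand [113.3  -3.4] n 2
  row 141 u 317.91 stand [110.6  -3.9] n 2
((582.546875, -98.88137817382812), (102.61663055419922, 236.09474182128906), 80.66141510009766)
166 [] 139 132 132 133 124 122 122 124 163 229 224 215 128 130 132 127  97  99  98  99  99  98  98 100  97  87  94 136 164 162 151  77  99  98  97 103 106  92
167 [] 133 132 135 132 122 123 123 117 145 231 220 203 112 131 133 127  97 101  99  99  99 100 102  98  98  82  97 169 162 156 131  97  99  99 100 103  98  85
168 [] 136 135 132 130 123 122 120 114 141 228 221 205 134 131 133 127  95  99  96  99
[... 3029 characters left out ...]
 247 213 217 191 173 171 165 183  72  97 100  96  73  87  85  84
188 [] 124 123 124 123 122 152 233 206 213 213 128 134 129  97 100 100  90  91  91  89  84 109 179 168 175 205 208 233 255 255  97 103 105 101  89  85  85  85
189 [] 123 123 125 123 119 135 212 206 212 205 120 133 126  94  98 101  90  90  92  91  97 141 197 210 210 200 152 130 126  94  97 102 103  80  88  85  86  85
190 [] 123 123 125 124 127 160 214 209 214 197  98 134 127  99  99 100  90  93  91  90  89 134 224 207 207 197 131 137 133  98 101 104 100  81  91  88  87  88
191 [] 123 122 125 124 127 159 210 208 214 205 130 127  97  98 101 100  90  90  91  92  92 144 231 206 210 196 124  96 100 102 103 103 101  70  87  84  86  85
```

```bash
python3 -c "
from h import *
a=ray('top',306.2,176,96);b=ray('top',322.6,178.6,96);m=(a+b)/2;print(a,b,m)
print(r.sense()['joint_pos'])
row([579.1,-98.1,110],80.66)"
```

```text
[581.27559846 -79.85453786  96.        ] [ 574.14039191 -121.91994751   96.        ] [ 577.70799519 -100.88724268   96.        ]
[-25.99260118  10.2502624   90.72253258   0.11951147  78.85439537
 -16.59679232]
alt [  0.21   0.11 -90.08]
alt [ 0.11 -0.21 89.92]
shift [11.883 -0.109  0.083] rot [ 0.11 -0.21 89.92] from [ 560.7 -215.5  110.7] [ 1.798e+02 -6.000e-02  8.058e+01] t 13.8 gap 84.79136046890264 F [0.4 0.3 0.3]
```

```bash
python3 -m creep '3 0 0 0 0 -15 8.5;6 0 0 0 0 -30 8.5;9 0 0 0 0 -45 8.5;11.9 -0.1 0 0 0 -60 8.5;11.9 -0.1 0 0 0 -75 8.5;11.9 -0.1 0 0 0 -90 8.5;11.9 -0.1 0 0 0 -90 8.5;11.9 -0.1 0 0 0 -90 8.5;11.9 -0.1 0 0 0 -90 8.5;11.9 -0.1 0 0 0 -90 8.5;11.9 -0.1 0 0 0 -90 8.5;11.9 -0.1 0 0 0 -90 8.5;11.9 -0.1 0 0 0 -90 8.5'
python3 pic.py 14 235 140 270 120 ;python3 -c "
from h import *
row([579.1,-98.1,16],80.66)"
```

```text
time: 15.1
tool_pos: [579.2, -96.7, 110.9]
tcp_rot: [179.9, 0.2, 170.5]
ft_force: [-0.0, 0.2, -0.5]
finger_gap: 85.4
alt [ 0.07  0.2  -0.13]
alt [ 3.1000e-01 -1.1000e-01  1.7987e+02]
shift [ 0.033 -0.099  9.485] rot [ 0.07  0.2  -0.13] from [579.2 -97.2 110.8] [179.93   0.2  170.53] t 15.2 gap 84.82896450983706 F [-0.1  0.1 -0.1]
```

View pics/p14.png

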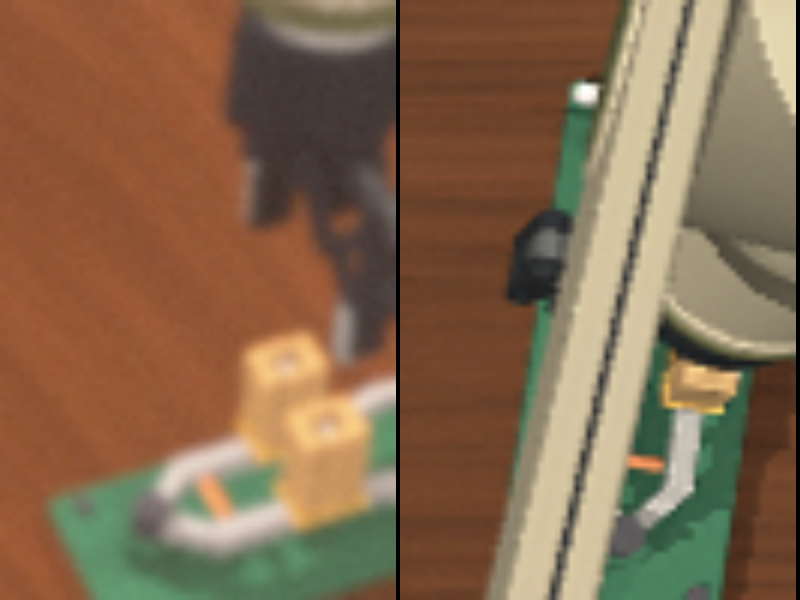

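```bash
python3 -m creep '0 -0.1 2 0 0.2 -0.1 8.5;0 -0.1 4 0 0.2 -0.1 8.5;0 -0.1 5.2 0 0.2 -0.1 8.5;0 -0.1 5.2 0 0.2 -0.1 8.5'
python3 pic.py 15 245 140 270 120 8
```

```text
time: 15.6
tool_pos: [577.4, -97.6, 56.5]
tcp_rot: [179.9, -0.2, 170.6]
ft_force: [0.3, 0.6, -0.6]
finger_gap: 84.9
```

View pics/p15.png

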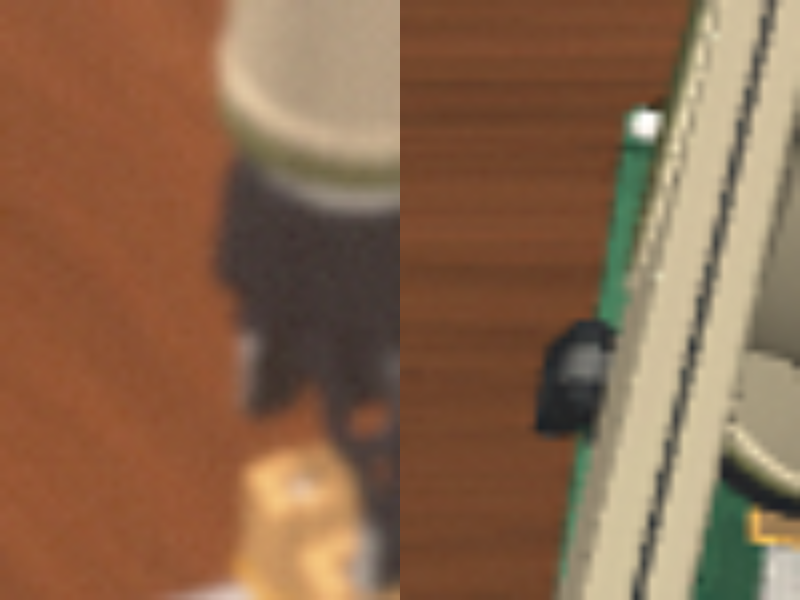

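```bash
python3 -c "
import cv2
s=cv2.imread('pics/side15.png')[170:245,245:345];cv2.imwrite('pics/s15.png',cv2.resize(s,None,fx=8,fy=8,interpolation=cv2.INTER_CUBIC))"
```

```text
(no output)
```

View pics/s15.png

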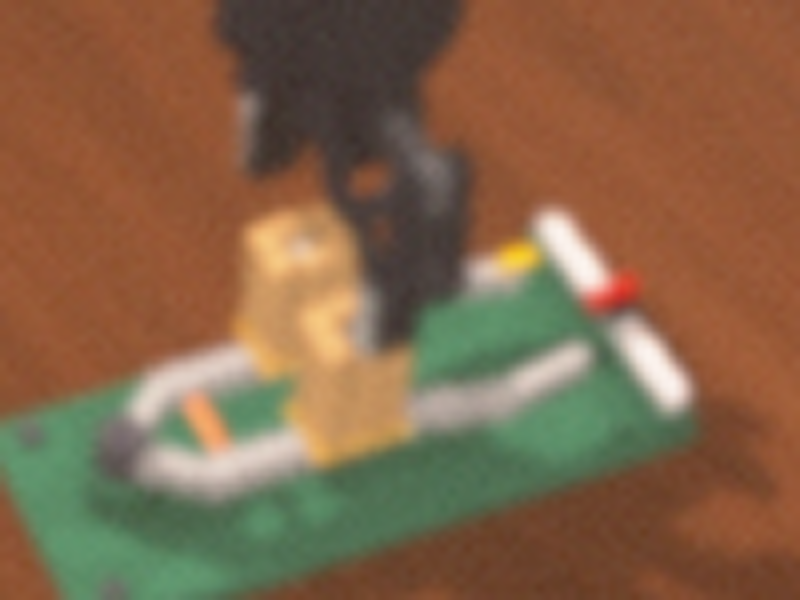

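```bash
python3 -c "
from h import *
o=np.array([577.5,-97.6])
s=cv2.imread('pics/side15.png')[170:245,245:345];c=cv2.resize(s,None,fx=8,fy=8,interpolation=cv2.INTER_CUBIC)
ps=[([np.r_[o+rz(-9.4)@p[:2],107] for p in box(0,sg*47,11,4.5,0)],(255,0,255)) for sg in(1,-1)]
S=np.array([579.1,-98.1])
ps+=[([np.r_[S+rz(SY)@p[:2],96] for p in box(0,sg*22,17,12,0)],(255,0,0)) for sg in(1,-1)]
draw('side',c,8,245,170,ps);cv2.imwrite('pics/s15b.png',c)"
```

```text
(no output)
```

View pics/s15b.png

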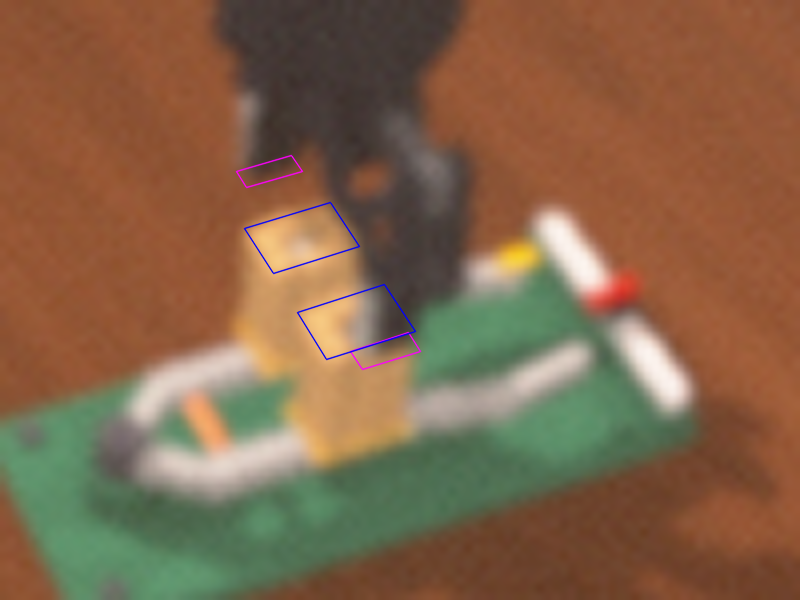

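```bash
python3 -m creep '0 0 0.5 0 0 0 8.5;0 0 1 0 0 0 8.5;0 0 1.5 0 0 0 8.5;0 0 2 0 0 0 8.5;0 0 2 0 0 0 8.5'; python3 -c "
from h import *
row([579.1,-98.1,12],80.66)"
```

```text
time: 16.2
tool_pos: [578.5, -97.9, 38.0]
tcp_rot: [179.9, -0.1, 170.6]
ft_force: [0.2, -0.3, -0.2]
finger_gap: 84.9
alt [ 0.09 -0.11 -0.05]
alt [-1.7000e-01 -1.3000e-01  1.7995e+02]
shift [-0.066 -0.014  2.597] rot [ 0.09 -0.11 -0.05] from [578.5 -97.9  38. ] [ 1.7992e+02 -1.1000e-01  1.7061e+02] t 16.2 gap 84.87851734912624 F [ 0.2 -0.3 -0.2]
```

Then I'll descend fully and close to just above contact (70 mm).

```bash
python3 -m creep '0 0 0.6 0 0 0 8.5;-0.05 0 1.2 0 0 0 8.5;-0.05 0 1.8 0 0 0 8.5;-0.05 0 2.5 0 0 0 8.5;-0.05 0 2.5 0 0 0 8.5;-0.05 0 2.5 0 0 0 7.1;-0.05 0 2.5 0 0 0 7.1;-0.05 0 2.5 0 0 0 7.1' 40
python3 - <<'E'
from h import *
cv2.imwrite("pics/side16.png",imaging.snapshot("side")[:,:,::-1])
s=cv2.imread('pics/side16.png')[170:245,245:345];cv2.imwrite('pics/s16.png',cv2.resize(s,None,fx=8,fy=8,interpolation=cv2.INTER_CUBIC))
print(r.sense()['ft_force'],r.sense()['finger_gap'])
E
```

```text
time: 17.0
tool_pos: [579.3, -98.1, 13.4]
tcp_rot: [179.9, -0.1, 170.6]
ft_force: [-0.7, 0.2, -0.4]
finger_gap: 71.2
[-0.10431466 -0.31618133 -0.96180167] 70.82877603845476
```

View pics/s16.png

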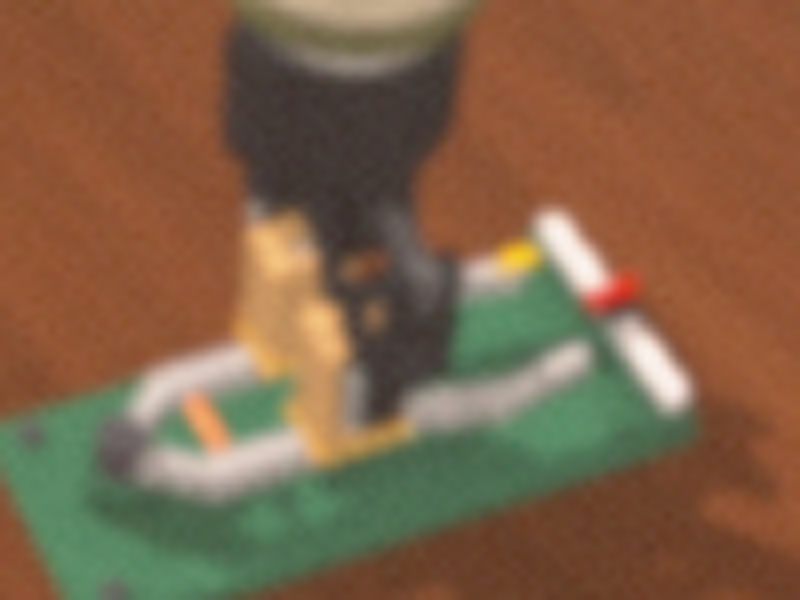

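```bash
python3 -m creep '0 0 0 0 0 0 6.9;0 0 0 0 0 0 6.8;0 0 0 0 0 0 6.8;0 -0.05 0 0 0 0 6.7;0 -0.1 0 0 0 0 6.6;0 -0.15 0 0 0 0 6.5;0 -0.2 0 0 0 0 6.4;0 -0.25 0 0 0 0 6.3;0 -0.3 0 0 0 0 6.2;0 -0.3 0 0 0 0 6.2;0 -0.3 0 0 0 0 6.2'
cat > m.py <<'E'
from h import *
import sys
k=sys.argv[1]
im=imaging.snapshot("side")[:,:,::-1].copy();cv2.imwrite(f"pics/side{k}.png",im)
s=im[170:245,245:345];cv2.imwrite(f'pics/s{k}.png',cv2.resize(s,None,fx=8,fy=8,interpolation=cv2.INTER_CUBIC))
f=im.astype(float);b,g,rr=f[...,0],f[...,1],f[...,2];y,x=np.mgrid[0:384,0:512]
reg=(x>295)&(x<335)&(y>190)&(y<222)
wy=np.clip(np.minimum(rr,g)-b-70,0,None)*reg;wr=np.clip(rr-np.maximum(g,b)*1.0-100,0,None)*reg
S=np.array([579.1,-98.1])
for n,w in(("yel",wy),("red",wr)):
    c=np.array([(w*x).sum(),(w*y).sum()])/w.sum()
    P=ray("side",*c,45);print(n,np.round(c,2),"stand",np.round(rz(SY).T@(P[:2]-S),2))
q=r.sense();print(np.round(q['ft_force'],1),q['finger_gap'],np.round(q['tool_pos'],1))
E
python3 m.py 17
```

```text
time: 18.15
tool_pos: [580.2, -100.5, 14.5]
tcp_rot: [179.9, 0.1, 170.6]
ft_force: [3.4, 4.4, 4.8]
finger_gap: 62.2
yel [311.41 203.95] stand [95.89 12.97]
red [321.92 205.81] stand [121.32  -5.88]
[3.6 6.2 5.3] 62.15829255754858 [ 580.2 -100.5   14.4]
```

View pics/s17.png

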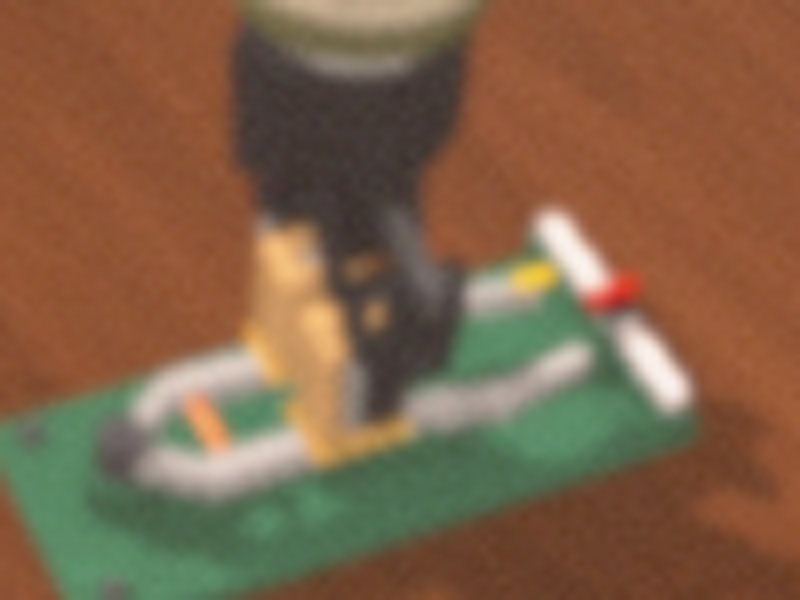

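```bash
cat > an.py <<'E'
from h import *
S=np.array([579.1,-98.1])
def meas(im):
    f=im.astype(float);b,g,rr=f[...,0],f[...,1],f[...,2];y,x=np.mgrid[0:384,0:512]
    reg=(x>295)&(x<335)&(y>190)&(y<222);o=[]
    for w in(np.clip(np.minimum(rr,g)-b-70,0,None)*reg,np.clip(rr-np.maximum(g,b)-100,0,None)*reg):
        c=np.array([(w*x).sum(),(w*y).sum()])/w.sum();o.append(rz(SY).T@(ray("side",*c,45)[:2]-S))
    return o
if __name__=="__main__":
    import sys
    for k in sys.argv[1:]:
        Y,M=meas(cv2.imread(f"pics/side{k}.png"));print(k,np.round(Y,2),np.round(M,2),"diff",np.round(Y-M,2))
E
python3 an.py 0 10 11 12 16 17
```

```text
0 [95.2  24.25] [121.56  -5.99] diff [-26.37  30.24]
10 [95.22 24.23] [121.33  -5.99] diff [-26.12  30.22]
11 [95.15 24.28] [121.36  -5.96] diff [-26.21  30.24]
12 [95.24 24.34] [121.22  -5.93] diff [-25.98  30.28]
16 [95.24 24.27] [121.19  -5.93] diff [-25.95  30.2 ]
17 [95.89 12.97] [121.32  -5.88] diff [-25.44  18.85]
```

```bash
python3 - <<'E'
from h import *
S=S0
for k in("0","13"):
    im=cv2.imread(f"pics/top{k}.png").astype(float);b,g,rr=im[...,0],im[...,1],im[...,2];y,x=np.mgrid[0:384,0:512]
    if k=="13":
        for yy in range(132,152): print(yy,' '.join('%3d,%3d,%3d'%tuple(im[yy,xx,::-1]) for xx in (range(314,323) if yy<143 else range(303,311))))
    for z in(43,46):
      for n,w,reg in(("yel",np.clip(np.minimum(rr,g)-b-25,0,None),(x>302)&(x<312)&(y>138)&(y<152)),("red",np.clip(rr-np.maximum(g,b)-20,0,None),(x>312)&(x<324)&(y>132)&(y<143))):
        w=w*reg;c=np.array([(w*x).sum(),(w*y).sum()])/w.sum();print(k,z,n,np.round(c,2),np.round(rz(SY).T@(ray("top",*c,z)[:2]-S),2))
E
```

```text
0 43 yel [307.22 144.77] [95.84 23.52]
0 43 red [318.33 137.09] [121.95  -3.65]
0 46 yel [307.22 144.77] [95.05 23.76]
0 46 red [318.33 137.09] [121.08  -3.33]
132  91, 56, 35  91, 56, 34  92, 56, 38  92, 58, 36  91, 56, 35  92, 58, 38  90, 55, 35  91, 56, 36  89, 55, 35
133  85, 53, 33  84, 52, 33  85, 53, 34  82, 52, 34  82, 54, 33  83, 56, 36  84, 55, 33  85, 55, 33  85, 54, 33
134  84, 49, 31  82, 47, 28  80, 51, 34  71, 41, 26 126, 49, 35 165, 52, 36  82, 56, 36  85, 56, 35  89, 56, 36
135  56, 52, 34  64, 51, 32  41, 40, 28  60, 38, 40 170, 44, 41 247, 50, 43  92, 44, 34  85, 54, 32  90, 55, 36
136 255,255,255 255,255,255 146,158,143  72, 35, 35 187, 39, 33 243, 51, 45  63, 32, 28  40, 45, 32  66, 48, 29
137 255,254,249 255,253,245 124,124,119  81, 34, 34 203, 42, 37 237, 45, 40  99,110,105 224,223,209 182,189,174
138 255,250,242 255,255,248  61, 65, 64 113, 37, 38 235, 47, 41 178, 39, 36  97,106,100 228,221,209 223,213,202
139 131,149,129 145,151,137  50, 53, 54 112, 31, 31 237, 48, 40 184, 52, 48 107,112,107 207,199,187 225,213,202
140  37, 73, 51  28, 59, 40  38, 67, 48 141,
[... 655 characters left out ...]
 191,187, 92  67,124, 94  75,129, 94
147  72,129, 91  88,127,100 168,167,142 248,235,156 255,242, 77 140,146, 94  71,128, 95  76,131, 94
148  71,126, 91 112,141,116 205,194,179 217,196,143 227,203,121  54,101, 78  73,130, 96  78,132, 96
149  67,122, 88 117,134,115 224,217,205 196,193,184 154,168,152  69,126, 92  75,129, 94  77,132, 96
150  88,131, 99 161,163,149 224,215,204 206,199,187 104,120,104  72,128, 91  76,130, 94  74,125, 90
151 114,144,117 207,198,187 224,216,204 210,205,192  54,100, 72  74,129, 93  77,131, 96  75,126, 93
13 43 yel [307.21 144.8 ] [95.75 23.53]
13 43 red [318.32 137.16] [121.75  -3.65]
13 46 yel [307.21 144.8 ] [94.96 23.77]
13 46 red [318.32 137.16] [120.89  -3.34]
```

Top view puts the pointer at 23.6 and the mark at -3.7. The pointer's open position is known to be +24, so it must travel about 27.4 mm (jaw ≈ 0.15 rad). The red centroid in the side view is pulled low by the bar's visible side face, so I'll use that view for pointer travel only: 24.25 → about -2.1. It's 12.97 now.

```bash
python3 -m creep '0 -0.05 0 0 0 0 6.1;0 -0.1 0 0 0 0 6.0;0 -0.15 0 0 0 0 5.9;0 -0.2 0 0 0 0 5.8;0 -0.25 0 0 0 0 5.75;0 -0.25 0 0 0 0 5.75;0 -0.25 0 0 0 0 5.75'
python3 m.py 18;python3 an.py 18
```

```text
time: 18.9
tool_pos: [580.7, -102.8, 15.4]
tcp_rot: [179.8, 0.2, 170.6]
ft_force: [0.8, 4.1, 7.4]
finger_gap: 57.8
yel [313.02 206.14] stand [96.04  3.19]
red [321.9  205.81] stand [121.25  -5.88]
[0.9 5.  7.2] 57.746847930292 [ 580.7 -102.8   15.4]
18 [96.04  3.19] [121.25  -5.88] diff [-25.21   9.07]
```

```bash
python3 -m creep '0 -0.05 0 0 0 0 5.65;0 -0.1 0 0 0 0 5.55;0 -0.12 0 0 0 0 5.5;0 -0.12 0 0 0 0 5.5;0 -0.12 0 0 0 0 5.5;0 -0.12 0 0 0 0 5.5'
python3 m.py 19;python3 an.py 19
```

```text
time: 19.55
tool_pos: [580.7, -104.0, 15.9]
tcp_rot: [179.8, 0.2, 170.6]
ft_force: [-1.8, 3.3, 7.0]
finger_gap: 55.3
yel [313.97 207.29] stand [96.4  -2.03]
red [321.95 205.8 ] stand [121.4   -5.91]
[-1.1  3.1  7.9] 55.09627639930956 [ 580.7 -104.    15.9]
19 [96.4  -2.03] [121.4   -5.91] diff [-25.     3.88]
```

View pics/s19.png

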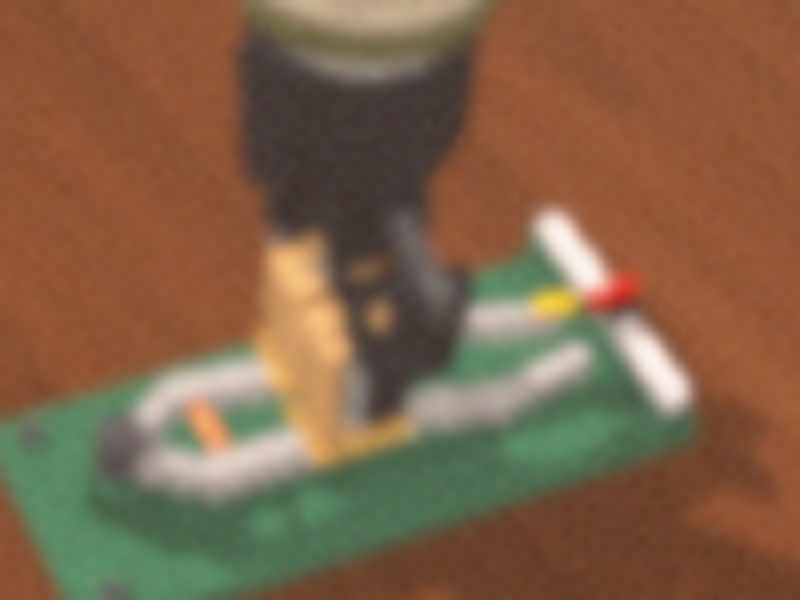

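```bash
python3 - <<'E'
from an import *
im=cv2.imread("pics/side19.png")
# sample along stand y at fixed stand x, z=45
def prof(xs,z,name):
    ys=np.arange(-10,6.01,0.5);acc=[]
    for xx in xs:
        p=np.array([proj("side",np.r_[S+rz(SY)@[xx,t],z]) for t in ys],np.float32)
        c=cv2.remap(im,p[:,0].reshape(1,-1),p[:,1].reshape(1,-1),cv2.INTER_LINEAR)[0].astype(float);acc.append(c)
    a=np.mean(acc,0);v=(np.minimum(a[:,2],a[:,1])-a[:,0]) if name=="yel" else a[:,2]-np.maximum(a[:,0],a[:,1])
    print(name,xs,' '.join('%d'%q for q in v)," peak y",ys[v.argmax()],"half-edges",[round(float(np.interp(v.max()/2,*e)),2) for e in ((v[:v.argmax()+1],ys[:v.argmax()+1]),(v[v.argmax():][::-1],ys[v.argmax():][::-1]))])
prof([93,94,95],44,"yel");prof([97,98,99],44,"yel");prof([100,101,102],44,"yel");prof([113,114,115],46,"red");prof([118,120],46,"red")
prof([124,126,128],46,"red")
E
```

```text
yel [93, 94, 95] 45 50 53 58 63 66 73 81 86 93 101 106 113 120 124 126 126 126 128 128 127 127 126 121 114 108 101 96 89 82 76 70 62  peak y -1.0 half-edges [-7.84, 5.89]
yel [97, 98, 99] 56 60 65 70 76 83 89 95 102 109 115 119 122 124 125 127 130 131 134 133 132 126 122 117 112 107 101 95 91 85 80 74 67  peak y -1.0 half-edges [-8.81, 6.0]
yel [100, 101, 102] 51 57 62 66 73 80 84 92 97 101 104 107 110 113 115 118 121 121 119 115 112 108 105 101 96 93 88 82 79 73 70 64 56  peak y -1.5 half-edges [-9.16, 5.73]
red [113, 114, 115] 119 124 128 128 125 123 120 116 112 109 103 98 92 84 79 71 65 57 50 44 39 35 31 28 25 22 19 16 15 13 12 12 11  peak y -9.0 half-edges [-10.0, -1.95]
red [118, 120] 129 132 136 139 141 142 142 141 137 134 128 124 118 112 106 100 94 87 82 76 70 65 60 55 51 46 43 41 38 36 33 31 28  peak y -7.5 half-edges [-10.0, -0.1]
red [124, 126, 128] 106 111 116 119 123 127 130 133 135 136 137 136 134 131 128 124 121 117 112 109 103 99 94 90 86 80 77 74 71 68 66 64 63  peak y -5.0 half-edges [-10.0, 4.58]
```

```bash
python3 - <<'E'
from an import *
for i in range(10):
    im=imaging.snapshot("side")[:,:,::-1].copy();Y,M=meas(im);q=r.sense();print(np.round(Y,2),np.round(M,2),round(q['finger_gap'],2),np.round(q['ft_force'],1),np.round(q['tool_pos'],2),q['time'])
cv2.imwrite("pics/top20.png",imaging.snapshot("top")[:,:,::-1])
E
```

```text
[96.43 -1.99] [121.24  -5.92] 55.31 [-1.   3.5  8.6] [ 580.7  -103.99   15.94] 19.65
[96.39 -1.98] [121.2   -5.84] 55.29 [-1.3  2.7  6.7] [ 580.67 -103.96   15.91] 19.7
[96.44 -2.01] [121.21  -5.92] 55.2 [-1.4  3.7  7.3] [ 580.69 -103.96   15.93] 19.75
[96.44 -2.03] [121.16  -5.94] 54.95 [-0.6  3.7  8.5] [ 580.71 -103.98   15.94] 19.8
[96.49 -2.11] [121.22  -5.92] 55.59 [-0.7  3.8  7.5] [ 580.67 -103.96   15.92] 19.85
[96.41 -2.  ] [121.29  -5.82] 55.28 [-1.   3.6  6.8] [ 580.68 -103.97   15.94] 19.9
[96.38 -2.04] [121.33  -5.9 ] 55.05 [-1.8  3.8  8. ] [ 580.68 -103.96   15.93] 19.95
[96.42 -1.99] [121.16  -5.96] 55.22 [-1.3  3.9  7.6] [ 580.69 -103.95   15.93] 20.0
[96.45 -1.98] [121.27  -5.88] 55.03 [-0.7  4.6  7.2] [ 580.67 -103.99   15.92] 20.05
[96.39 -1.98] [121.2   -5.86] 55.11 [-0.9  3.5  7.8] [ 580.69 -103.98   15.94] 20.1
```

View pics/top20.png

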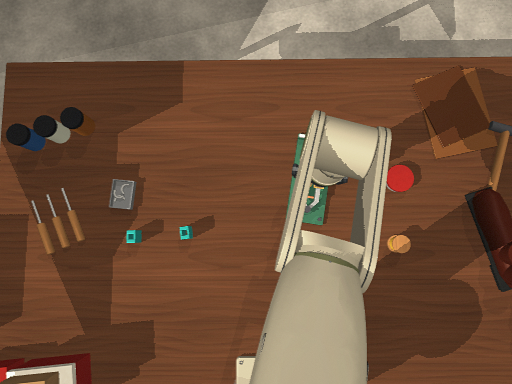

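The gap holds steady: over 0.5 s the pointer stays at -2.0 ± 0.1 against a target of -2.1, with the finger gap at about 55.2 mm. The top view shows the tin at (400,178), the spool at (399,244) and the tray at (122,194), all unmoved. Handing in.

```bash
python3 -c "
from bench import r
print(r.hand_in())"
```

```text
the job is handed in; nothing more can be done
None
```

I put the wooden grip on the swinging arm's stub and squeezed the two grips until the pointer lined up with the red mark. I handed the job in at about 20 s, still squeezing.

**Seating:** The grip stopped at reading 20.6 mm (20.4 expected) with 16–17 N upward force. The top view, with the arm clear, then showed both grips alike and parallel.

**Pointer:** It needed about 27.4 mm of travel, measured in the top view. The last side-view checks put it about 0.1 mm short of that, steady over 0.5 s, with the finger gap near 55.2 mm. I estimate the mark's position is good to about ±0.5 mm.

**Other objects:** The tin, spool and tray look unmoved in the last top picture, and so does the red mark in the side view.

**Checks that disagreed:**
- **Height:** the reported TCP height was about 38–44 mm lower than the pictures showed. I used the pictures and contact instead.
- **Mark position:** read directly, the side view put the mark about 2 mm lower in y than the top view. I took this as the bar's visible side face and used the top view. The arm hid the tips from the top camera while squeezing, so the final alignment has no top-view check.
- **Finger gap:** the gap was about 1.5–2.5 mm smaller than my simple geometry predicted. I put that down to play in the bore and relied on the camera.

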